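# Sort solenoid bodies by weight into the lane rack

### The job

Two solenoid bodies that look alike stand on the bench; lift each one to feel its weight and sort it into the three-lane rack: up to 420 g (empty shell) into the lane nearest the robot (one stud), 420 to 620 g (hollow core) into the middle lane (two studs), above 620 g (filled) into the far lane (three studs). Slide each in gently, standing upright with its foot disc under the lane's strips, as far as it will go: up to the stop, or up to the other body if both belong in the same lane. Leave the other things where they are.

Things in the scene. Friction and masses are not known exactly. Their poses are not given: they have to be found in the camera images.
- solenoid_a_center (a point): centre (on the disc's axis, 51 mm above the underside) of one of two identical-looking solenoid bodies standing on the bench: a foot disc 70 mm in diameter and 30 mm high carrying a brown tube 38 mm in diameter, up to 100 mm above the underside; grasp the tube. z is up, along the axis. Weighs anything from 150 to 920 g, which cannot be seen.
- solenoid_b_center (a point): centre (on the disc's axis, 51 mm above the underside) of one of two identical-looking solenoid bodies standing on the bench: a foot disc 70 mm in diameter and 30 mm high carrying a brown tube 38 mm in diameter, up to 100 mm above the underside; grasp the tube. z is up, along the axis. Weighs anything from 150 to 920 g, which cannot be seen.
- solenoid_a: the solenoid body whose centre is solenoid_a_center; origin at the centre of the disc's underside. Its tube leans by 4 degrees to the body's own -y (its axis is 0 mm off the disc's axis at the disc, 5 mm at the top), so a grip that closes along the body's x axis holds the body centred and upright.
- solenoid_b: the solenoid body whose centre is solenoid_b_center; origin at the centre of the disc's underside. Its tube leans by 4 degrees to the body's own -y (its axis is 0 mm off the disc's axis at the disc, 5 mm at the top), so a grip that closes along the body's x axis holds the body centred and upright.
- rack: fixed wooden rack, 260 (x) by 220 mm (y, along the lanes, from -120 to +100), origin on its underside. Base plate 5 mm. Three lanes 84 mm apart, 76 mm wide, between 8 mm walls; open at -y, where a 67 mm apron bears 1, 2 or 3 studs. Strips overhang each lane, 36 to 41 mm above its floor, leaving a 56 mm slot for the tube, so discs go in only from the mouth. Push nothing against it with over 35 N.
- rack_guides: the rack's fixed walls (with rounded noses at the mouths), stop wall and strips, one rigid piece with it; same origin and axes as the rack
- rack_floor: the rack's 5 mm base plate, the floor of lanes and apron, waxed and slippery (friction about 0.12); same origin and axes as the rack
- lane1_home (a point): in lane 1 (nearest the robot, one stud): where the centre of a foot disc's underside rests when it stands on the lane floor against the stop. Rack axes: +y along the lane, inward from the mouth (110 mm away towards -y) to the stop wall; z up. Mouth to stop is 145 mm: room for two bodies, one behind the other.
- lane2_home (a point): in lane 2 (middle, two studs): where the centre of a foot disc's underside rests when it stands on the lane floor against the stop. Rack axes: +y along the lane, inward from the mouth (110 mm away towards -y) to the stop wall; z up. Mouth to stop is 145 mm: room for two bodies, one behind the other.
- lane3_home (a point): in lane 3 (farthest from the robot, three studs): where the centre of a foot disc's underside rests when it stands on the lane floor against the stop. Rack axes: +y along the lane, inward from the mouth (110 mm away towards -y) to the stop wall; z up. Mouth to stop is 145 mm: room for two bodies, one behind the other.
- coil_left: bystander: orange wound coil on a white flanged bobbin, 47x46x57 mm, left of the rack; origin at its underside
- coil_right: bystander: orange wound coil on a white flanged bobbin, 50x44x53 mm, to the right of the solenoid bodies; origin at its underside
- pen: bystander: marker pen lying down, 128 mm long, 15 mm thick, at the left; origin at its underside
Not all that is in view belongs to the job. What is shaped like the solenoid_b but purple is not meant.

How it is judged:
At the end, for the whole second after the job is handed in: Each solenoid body is released, at rest, upright (0.08 rad) on the floor of its weight class's lane (within 40 g of a border either lane counts), within 6 mm of the lane's middle and 4 mm of the stop; a second one in the same lane within 77 mm of the home point, behind the first (((x of solenoid_a_center in the frame of lane1_home between -0.006 and 0.006 m and z of solenoid_a_center in the frame of lane1_home below 0.056 m and (y of solenoid_a_center in the frame of lane1_home above -0.004 m or (y of solenoid_a_center in the frame of lane1_home above -0.077 m and y of solenoid_b_center in the frame of lane1_home above -0.004 m and x of solenoid_b_center in the frame of lane1_home between -0.006 and 0.006 m)) and contact force between solenoid_a and rack_floor below 4.51 N) or (x of solenoid_a_center in the frame of lane2_home between -0.006 and 0.006 m and z of solenoid_a_center in the frame of lane2_home below 0.056 m and (y of solenoid_a_center in the frame of lane2_home above -0.004 m or (y of solenoid_a_center in the frame of lane2_home above -0.077 m and y of solenoid_b_center in the frame of lane2_home above -0.004 m and x of solenoid_b_center in the frame of lane2_home between -0.006 and 0.006 m)) and contact force between solenoid_a and rack_floor between 3.73 and 6.47 N) or (x of solenoid_a_center in the frame of lane3_home between -0.006 and 0.006 m and z of solenoid_a_center in the frame of lane3_home below 0.056 m and (y of solenoid_a_center in the frame of lane3_home above -0.004 m or (y of solenoid_a_center in the frame of lane3_home above -0.077 m and y of solenoid_b_center in the frame of lane3_home above -0.004 m and x of solenoid_b_center in the frame of lane3_home between -0.006 and 0.006 m)) and contact force between solenoid_a and rack_floor above 5.69 N)) and angle between each of solenoid_a, solenoid_b's own z axis and vertical below 0.08 rad and linear speed of each of solenoid_a, solenoid_b below 0.02 m/s and ((x of solenoid_b_center in the frame of lane1_home between -0.006 and 0.006 m and z of solenoid_b_center in the frame of lane1_home below 0.056 m and (y of solenoid_b_center in the frame of lane1_home above -0.004 m or (y of solenoid_b_center in the frame of lane1_home above -0.077 m and y of solenoid_a_center in the frame of lane1_home above -0.004 m and x of solenoid_a_center in the frame of lane1_home between -0.006 and 0.006 m)) and contact force between solenoid_b and rack_floor below 4.51 N) or (x of solenoid_b_center in the frame of lane2_home between -0.006 and 0.006 m and z of solenoid_b_center in the frame of lane2_home below 0.056 m and (y of solenoid_b_center in the frame of lane2_home above -0.004 m or (y of solenoid_b_center in the frame of lane2_home above -0.077 m and y of solenoid_a_center in the frame of lane2_home above -0.004 m and x of solenoid_a_center in the frame of lane2_home between -0.006 and 0.006 m)) and contact force between solenoid_b and rack_floor between 3.73 and 6.47 N) or (x of solenoid_b_center in the frame of lane3_home between -0.006 and 0.006 m and z of solenoid_b_center in the frame of lane3_home below 0.056 m and (y of solenoid_b_center in the frame of lane3_home above -0.004 m or (y of solenoid_b_center in the frame of lane3_home above -0.077 m and y of solenoid_a_center in the frame of lane3_home above -0.004 m and x of solenoid_a_center in the frame of lane3_home between -0.006 and 0.006 m)) and contact force between solenoid_b and rack_floor above 5.69 N))); the robot touches nothing.
It fails at once if a solenoid body is pressed against the rack's walls, strips or stop with more than 35 N (contact force between any of solenoid_a, solenoid_b and rack_guides above 35 N).
It fails at once if a solenoid body is slammed or dropped onto the rack with more than 100 N (contact force between any of solenoid_a, solenoid_b and rack above 100 N).
It fails at once if the two solenoid bodies are pressed together with more than 35 N (contact force between solenoid_a and solenoid_b above 35 N).
It fails at once if the robot presses on the rack with more than 35 N (contact force between any of the fingers, the arm and rack above 35 N).
It fails at once if a loose coil or the pen is moved by more than 30 mm (distance of any of coil_left, coil_right, pen from where it was at the start of the episode above 0.03 m).
It also fails if it takes over 69 s, if anything falls off the work surface, if the arm or the gripper's body presses on something with over 40 N, if the wrist force passes 120 N, or if a joint passes its speed limit or range.

### The arm

A 7-joint arm with a two-finger parallel gripper is mounted at the origin on a cart in front of the work surface, level with it; the furniture and walls round the work are solid. World frame = base frame: x ahead of the robot, y to its left, z up, the work surface at z = 0. Lengths are in m, angles in rad, forces in N, time in s.
With the tool pointing down it reaches from about 0.4 to 0.85 m from the base axis. Payload 10.4 kg.
Tool frame: the origin (TCP) lies midway between the tips of the shut fingers; the grasp point (between the pads) lies 19 mm behind it (r.tcp_to_grasp is the z of the grasp point in the tool frame, in m); z points along the fingers, x is the direction in which the jaws open and shut, and the axes are right-handed (so a half turn about z gives the same grasp; the last joint's range is limited). The gripper opens to 87 mm and grips with 3 to 60 N. Pads are 19 mm wide; open, the fingers measure 117 mm over their backs; the gripper's body (75 mm by 190 mm) begins 51 mm behind the grasp point.
Start: joints at [1.257, 0.332, -0.065, 1.46, 0.022, 1.35, -0.088], TCP at [0.179, -0.599, 0.223] pointing down, gripper open.
Joint ranges: [-2.6, 2.6], [-0.5, 2.12], [-1.47, 1.34], [0.16, 2.42], [-1.27, 4.41], [0.06, 2.06], [-2.6, 2.6]. Speed limits (rad/s): [2.22, 2.22, 2.79, 2.79, 3.14, 3.14, 3.14].

### API

Orientations are given as a unit quaternion [x, y, z, w].
In Python, from bench import r, camera, close_job gives the robot as it stands. The module is installed in compiled form; this text tells all that it offers.
- The arm moves only by the shell command python3 -m crank 'ROWS' [FORCE]. ROWS is JSON, a list of rows, each an object of numbers: "x", "y", "z": the shift along the tool's x, y, z scaled (see below); "ax", "ay", "az": the turn, a rotation vector about the tool's x, y, z scaled (see below); "claw": the closure, from -1 (fully open) to 1 (shut), so that 0 is half open. A call has exactly 5 rows; each row is the pose to reach, as a shift and turn from the pose commanded when the call began, along the tool's axes at that moment; what a row does not reach only later rows make up. The controller multiplies each number of a shift by 1 m and each number of a turn by 2 rad. A row lasts 1/12 s, in which the tool goes at most 41.7 mm and 7.16 degrees, less where a joint would pass 70% of its speed; a pose out of reach is approached as far as the arm can. A call with a number of a shift or a turn outside -1 to 1 is refused whole. A call with a gripper value outside its range is refused whole. The fingers move at their own pace and stop on an object; FORCE is the grip in N (left out, the last holds). Time passes only in rows, so rows that repeat a pose let the fingers close, or fill a call up. It gives the time, the measured TCP pose, the force and the opening at its end, in the units of the state.
- r.read_state(): the state, without advancing time (a new reading comes with each control period).
- camera(name): name is "side" or "top"; returns a dict with "color" (480x640x3 uint8, blue, green, red), "fx", "fy", "cx", "cy" (pixels), "D" ([k1, k2, p1, p2, k3] as OpenCV has them; the pictures are not rectified), "eye" and "orientation" of the camera in the world. Camera axes: x right, y down, z forward; pixel columns grow to the right and rows downward; lengths in m; the calibration is good to about 2 mm. A picture is of the moment at which its call begins. There is no depth.
- close_job(): hands the job in, once; it reports no verdict.
The state is a dict: "time": time; "joint_positions": joint angles; "joint_vel": joint speeds; "joint_torque": joint torques, N m; "ee_pos": TCP position; "eef_rot": TCP orientation; "ft_force": force on the tool from outside, world axes, zero at the start; "torque": the same for the moment, N m; "width": finger opening in m.
Only numpy, scipy, OpenCV 4.12 (cv2) and the standard library are available. Lean on these libraries where they do the work, as an engineer would, in place of code of your own. Each camera call takes 0.05 s, during which the arm holds its last target. There are 200 camera calls.

## Working session

There is one attempt and no reset: what is moved stays moved. The work goes in short steps, Python scripts to look and compute and a shell command to move; the robot and the scene stay as the last step left them, time stands still between calls to the robot, and variables do not carry over. Pictures are saved under pics/ and viewed, about 8 in all and at most 12, crops included, and the job is handed in when it is done.

```bash
mkdir -p pics
cat > h.py <<'E'
import numpy as np,cv2
from bench import r,camera,close_job
from scipy.spatial.transform import Rotation as R
def snap(n,f):
    c=camera(n); cv2.imwrite('pics/'+f,c['color']); return c
def ray(c,u,v):
    K=np.array([[c['fx'],0,c['cx']],[0,c['fy'],c['cy']],[0,0,1.]])
    p=cv2.undistortPoints(np.array([[[u,v]]],float),K,np.array(c['D'],float))[0,0]
    return np.array(c['eye']),R.from_quat(c['orientation']).apply([p[0],p[1],1])
def onz(c,u,v,z):
    e,d=ray(c,u,v); return e+d*(z-e[2])/d[2]
def proj(c,P):
    K=np.array([[c['fx'],0,c['cx']],[0,c['fy'],c['cy']],[0,0,1.]])
    Ri=R.from_quat(c['orientation']).inv()
    q=Ri.apply(np.atleast_2d(P)-np.array(c['eye']))
    return cv2.projectPoints(q,np.zeros(3),np.zeros(3),K,np.array(c['D'],float))[0][:,0]
E
python3 - <<'E'
from h import *
for n in('top','side'):
    c=snap(n,n+'1.png');print(n,c['eye'],c['orientation'],c['fx'])
s=r.read_state();print(s,r.tcp_to_grasp)
E
```

```text
top [ 0.52097825 -0.04307782  1.28696539] [ 0.71069353 -0.7029643   0.02309689 -0.0149142 ] 475.1875095081691
side [0.05753135 0.67935058 0.67772241] [-0.25573357  0.84359374 -0.44976022  0.14375567] 541.388569874446
{'time': 0.1, 'joint_positions': array([ 1.25739827,  0.33278637, -0.06469703,  1.46089021,  0.02159906,
        1.34989397, -0.08848909]), 'joint_vel': array([-0.00051691, -0.00118956,  0.00095373, -0.00294051,  0.00028017,
        0.00202013,  0.0010653 ]), 'joint_torque': array([ 6.25497778e-04, -6.24545002e+01,  2.42200331e-02, -3.90716350e+01,
       -6.13416242e-02,  3.65768548e-02,  1.14742893e-04]), 'ee_pos': array([ 0.17908932, -0.59841664,  0.22183172]), 'eef_rot': array([ 8.02104414e-01, -5.97183470e-01, -5.31595039e-04, -3.58640579e-04]), 'ft_force': array([-0.30619402, -0.01622817,  0.41162477]), 'torque': array([0.00396707, 0.02368117, 0.03610488]), 'width': 0.08682778580736315} -0.0187
```

View pics/top1.png

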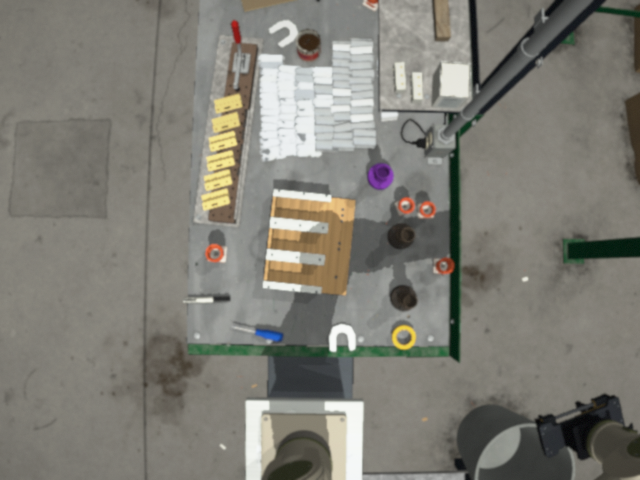

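View pics/side1.png

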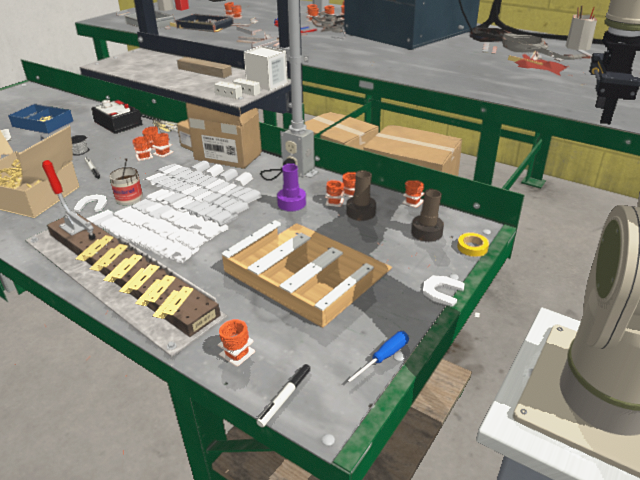

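Top view: two brown bodies at (402,236) and (404,297). The purple look-alike at (380,176) is not meant. The rack is at about (310,243), mouths facing right (-y). I'll enlarge to confirm, and measure.

Run:
```python
from h import *
t=cv2.imread('pics/top1.png');s=cv2.imread('pics/side1.png')
a=cv2.resize(t[165:325,255:455],None,fx=4,fy=4,interpolation=cv2.INTER_CUBIC)
cv2.imwrite('pics/topc.png',a[:600])
b=cv2.resize(s[155:335,215:455],None,fx=3.3,fy=3.3,interpolation=cv2.INTER_CUBIC)
cv2.imwrite('pics/sidec.png',b)
```

```text
(no output)
```

View pics/topc.png

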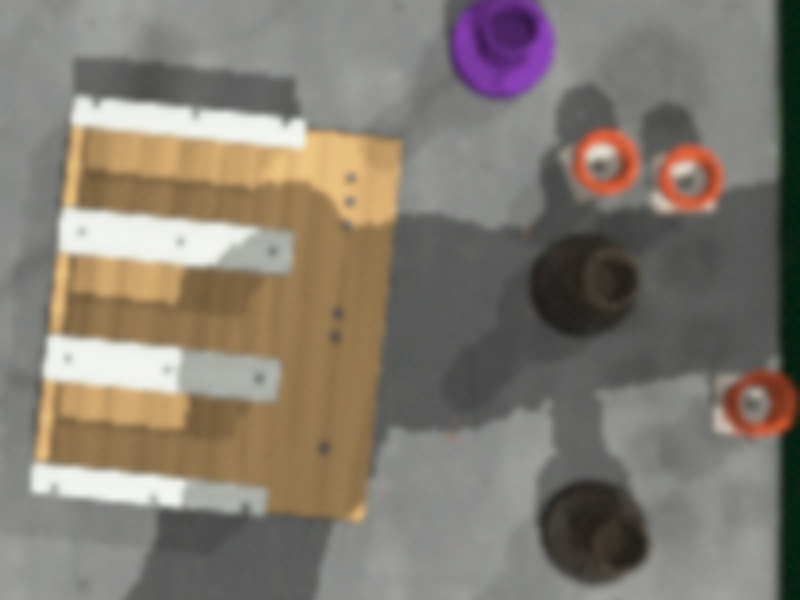

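View pics/sidec.png

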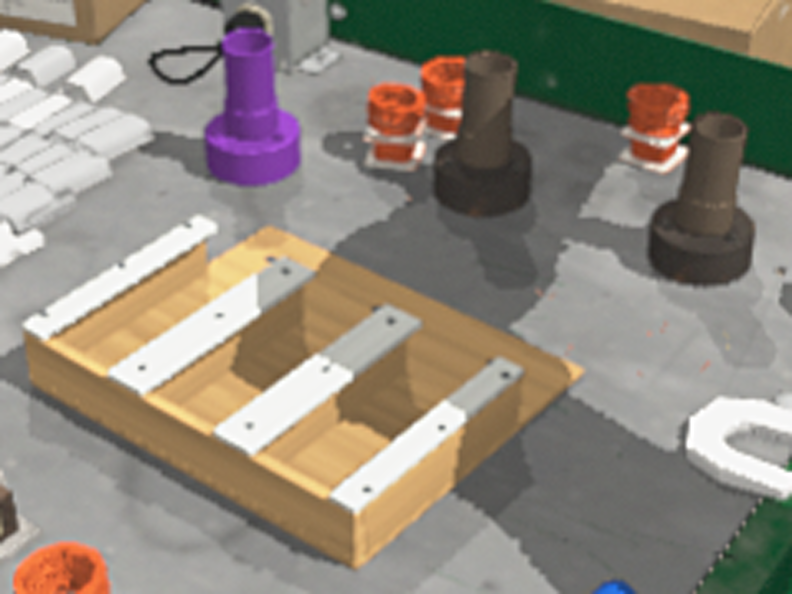

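The crops confirm the two brown bodies. In the top crop their discs are at about (584,284) and (594,531), and their tube rims at (611,284) and (621,543). The third similar shape is purple. Rack corners are clear in both views. Next I'll cast rays and fit the rack pose.

```bash
cat > meas.py <<'E'
from h import *
from scipy.optimize import least_squares
T=camera('top');S=camera('side')
t=lambda x,y:(255+(x-1.5)/4,165+(y-1.5)/4)
s=lambda x,y:(215+(x-1.2)/3.3,155+(y-1.2)/3.3)
X=[(130,112),(56,28),(-28,-56),(-112,-130)]
tc=[(75,95),(72,125),(305,120),(303,148),(63,208),(58,250),(294,232),(290,274),(47,337),(43,378),(281,360),(277,402),(34,463),(30,492),(268,488),(264,516)]
sc=[(25,325),(45,338),(197,216),(217,232),(112,372),(142,390),(280,257),(314,270),(217,430),(250,450),(387,306),(420,323),(333,493),(365,508),(497,358),(523,372)]
L=[(x/1e3,y/1e3,.046) for a in X for y in(100,-53) for x in a]+[(.13,-.12,.005),(-.13,-.12,.005)]
L=np.array(L)
def cast(c,f,px): return np.array([onz(c,*f(*p),l[2])[:2] for p,l in zip(px,L)])
wt=cast(T,t,tc+[(403,138),(362,522)]);ws=cast(S,s,sc+[(270,227),(583,370)])
def fit(W,LL):
    g=lambda p:((R.from_euler('z',p[2]).apply(LL)[:,:2]+p[:2])-W)
    q=least_squares(lambda p:g(p).ravel(),[.56,0,0],loss='soft_l1',f_scale=.003).x
    return q,(g(q)*1e3).round(1)
for W in(wt,ws):
    q,e=fit(W,L);print(q.round(4),e.tolist())
q,e=fit(np.vstack([wt,ws]),np.vstack([L,L]));print('both',q.round(4))
for n,l in(('a',[(531,284),(637,284),(584,233),(584,337),(611,284)]),('b',[(541,531),(648,531),(594,481),(594,583),(621,543)])):
    P=[onz(T,*t(*p),z) for p,z in zip(l,(0,.03,.015,.015,.1))]
    print(n,'disc y',(P[0][1]+P[1][1])/2,'x',(P[2][0]+P[3][0])/2,'top',P[4][:2])
for n,l in(('a',[(434,175),(531,175),(483,213),(490,62)]),('b',[(650,243),(753,243),(702,284),(720,125)])):
    eL,d=ray(S,*s(*l[0]));_,d2=ray(S,*s(*l[1]));m=d/np.linalg.norm(d)+d2/np.linalg.norm(d2)
    b=onz(S,*s(*l[2]),0);u=m[:2]/np.linalg.norm(m[:2])
    dist=np.dot(b[:2]-eL[:2],u)+.035
    print(n,'disc',(eL[:2]+u*dist),'top',onz(S,*s(*l[3]),.1)[:2])
E
python3 meas.py
```

```text
[ 0.5763 -0.003  -0.0932] [[-1.1, 0.2], [0.9, 0.3], [-0.4, -0.5], [0.2, 0.1], [0.1, 0.6], [-0.2, 0.4], [-0.1, -0.1], [-0.4, 0.2], [1.1, -0.6], [0.1, -0.2], [0.2, 0.1], [-0.3, 0.4], [-0.2, 0.0], [0.8, -0.6], [-0.0, 0.4], [0.3, -0.3], [-1.1, 0.4], [0.1, -1.1]]
[ 5.773e-01 -4.000e-04 -8.970e-02] [[1.0, 2.1], [2.0, 0.6], [-1.2, 0.4], [3.6, -5.8], [1.2, 2.6], [-1.4, 1.8], [-1.2, -1.7], [-2.8, 0.7], [0.4, 2.3], [-2.0, 1.4], [0.7, -1.4], [-1.2, -2.5], [-0.2, 2.6], [2.5, 3.9], [-1.1, -2.0], [0.1, -3.6], [1.9, -1.5], [-1.2, -2.0]]
both [ 0.5767 -0.0019 -0.0911]
a disc y -0.25672641919321626 x 0.596511157052988 top [ 0.59223999 -0.25990505]
b disc y -0.26458770734912385 x 0.4306736188674628 top [ 0.42990055 -0.26690543]
a disc [ 0.6030461 -0.2613486] top [ 0.60093644 -0.26375134]
b disc [ 0.43532146 -0.26745191] top [ 0.43252673 -0.27029433]
```

Run:
```python
from h import *
t=cv2.imread('pics/top1.png');s=cv2.imread('pics/side1.png')
def c(i,x,y,w,h,k): return cv2.resize(i[y:y+h,x:x+w],None,fx=k,fy=k,interpolation=cv2.INTER_CUBIC)
def g(i):
    i=np.clip(255*(i/255.)**.5*1.1,0,255).astype(np.uint8)
    for k in range(0,i.shape[1],50): cv2.line(i,(k,0),(k,4),(0,0,255),1)
    for k in range(0,i.shape[0],50): cv2.line(i,(0,k),(4,k),(0,0,255),1)
    return i
A=np.hstack([g(c(t,382,218,40,30,10)),g(c(t,384,280,40,30,10))])
B=np.hstack([g(c(s,332,162,66,50,6)),g(c(s,396,182,66,64,6)[:300])])
B=cv2.resize(B,(792,300)); A=A[:,:792]
cv2.imwrite('pics/four.png',np.vstack([A,B]))
```

```text
(no output)
```

View pics/four.png

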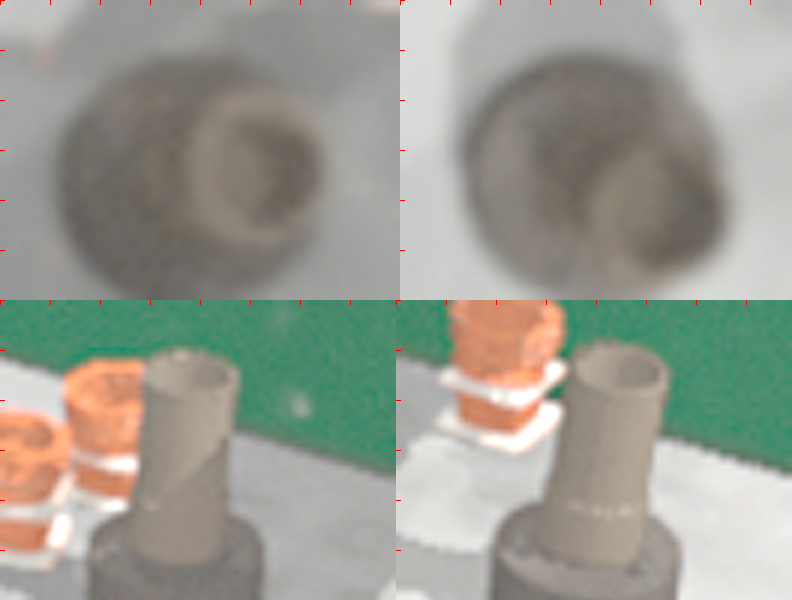

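The composite shows tube rims (top view) at px (407.2,234.2) and (409.0,299.9); side view rims at (363.6,173.6) and (432.9,193.2); tube bases at about (361.7,201.3) and (428.6,220.9). I'll triangulate from these.

Run:
```python
from h import *
T=camera('top');S=camera('side')
D={'a':[(407.0,234.2),(363.6,173.6),(400.45,235.05),(361.7,201.3)],'b':[(409.05,299.9),(432.9,193.2),(402.95,296.8),(428.6,220.9)]}
for k,(tt,st,td,sd) in D.items():
    for u,v,z in((tt,st,.1),(td,sd,.03)):
        e,d=ray(T,*u);f,g=ray(S,*v)
        m=np.linalg.lstsq(np.c_[d,-g],f-e,rcond=None)[0]
        print(k,'tri',((e+d*m[0]+f+g*m[1])/2).round(4),'gap',(e+d*m[0]-f-g*m[1]).round(4),'T',onz(T,*u,z if z>.05 else .0)[:2].round(4),'S',onz(S,*v,z)[:2].round(4))
    p=onz(S,*sd,.03); q=proj(S,[p,p+[0,0,.07]]); print('lean px side', st[0]-q[1][0], st[1]-q[1][1], 'per mm x,y',(proj(S,[p+[.01,0,.07],p+[0,.01,.07]])-q[1])/10)
    p=onz(T,*td,0); q=proj(T,[p+[0,0,.1]])[0]; print('lean px top',np.array(tt)-q)
```

```text
a tri [ 0.5959 -0.2581  0.1035] gap [-0.0007 -0.0004  0.    ] T [ 0.5958 -0.2589] S [ 0.5996 -0.2636]
a tri [ 0.5973 -0.2538  0.0327] gap [ 0.0007  0.0004 -0.    ] T [ 0.5996 -0.2591] S [ 0.5992 -0.258 ]
lean px side 1.13821925217826 -1.0258935987479276 per mm x,y [[-0.38043465 -0.11349529]
 [-0.22887306  0.17731095]]
lean px top [-0.06884343  1.49560893]
b tri [ 0.4307 -0.2648  0.1015] gap [ 0.0011  0.0005 -0.0002] T [ 0.4311 -0.2648] S [ 0.4312 -0.2677]
b tri [ 0.4329 -0.2617  0.0325] gap [ 0.0023  0.0012 -0.0004] T [ 0.4318 -0.2667] S [ 0.4333 -0.2661]
lean px side 1.2470131255118417 -0.034133171524871386 per mm x,y [[-0.43047118 -0.12851045]
 [-0.20036151  0.19945848]]
lean px top [-0.75851482  0.29937531]
```

```bash
cat > edge.py <<'E'
from h import *
T=camera('top');S=camera('side')
def edge(c,p,q,sign=0):   # strongest gradient along segment p->q, subpixel
    n=int(np.hypot(*np.subtract(q,p))*8); w=np.linspace(0,1,n)[:,None]
    P=(np.array(p)*(1-w)+np.array(q)*w).astype(np.float32)
    g=cv2.GaussianBlur(c['color'],(0,0),.7).astype(np.float32)
    v=cv2.remap(g,P[None,:,0],P[None,:,1],cv2.INTER_CUBIC)[0]
    d=np.linalg.norm(np.gradient(cv2.GaussianBlur(v,(1,0) and (1,9),2),axis=0),axis=1)
    i=int(np.argmax(d[4:-4]))+4; return P[i]
E
python3 - <<'E'
from edge import *
# side: tube edges at rows, disc edges, rim top, disc bottom
Q={'a':dict(tl=355.5,tr=371,rows=(180,185,190,195,199),dl=346.5,dr=375.5,drow=(206,208,210,212)),
   'b':dict(tl=424,tr=440,rows=(198,202,206,210,214),dl=412,dr=443.5,drow=(226,228,230,232))}
for k,q in Q.items():
    for y in q['rows']:
        sh=0 if k=='a' else -(y-198)*.25
        a=edge(S,(q['tl']-4+sh,y),(q['tl']+4+sh,y))[0];b=edge(S,(q['tr']-4+sh,y),(q['tr']+4+sh,y))[0]
        print(k,y,a.round(2),b.round(2),'c',((a+b)/2).round(2))
    for y in q['drow']:
        a=edge(S,(q['dl']-4,y),(q['dl']+4,y))[0];b=edge(S,(q['dr']-4,y),(q['dr']+4,y))[0]
        print(k,'disc',y,a.round(2),b.round(2),'c',((a+b)/2).round(2))
    x={'a':361,'b':428}[k];y0={'a':219,'b':240}[k]
    print('bottom',edge(S,(x,y0-6),(x,y0+6)),'rimtop',edge(S,*{'a':((363.6,165),(363.6,173)),'b':((432.9,184),(432.9,193))}[k]))
# top: disc radial edges
for k,c0 in(('a',(400.5,235.3)),('b',(403,297))):
    o=[]
    for t in range(0,360,30):
        u=np.array([np.cos(np.radians(t)),np.sin(np.radians(t))]);p=edge(T,c0+u*9,c0+u*18);o.append((t,round(float(np.dot(p-np.array(c0),u)),1)))
    print(k,o)
for k,(x,y) in {'a':(.5985,-.259),'b':(.4325,-.2665)}.items():
    A=proj(S,[(x,y,z) for z in(0,.015,.03,.1)]); print(k,A.round(1).tolist(), proj(T,[(x,y,0),(x,y,.03),(x,y,.1)]).round(1).tolist())
E
```

```text
a 180 355.06 370.05 c 362.55
a 185 354.17 369.92 c 362.04
a 190 354.29 369.92 c 362.11
a 195 352.77 369.92 c 361.35
a 199 354.04 373.98 c 364.01
a disc 206 345.93 375.94 c 360.94
a disc 208 346.06 375.82 c 360.94
a disc 210 345.93 375.18 c 360.56
a disc 212 345.93 375.18 c 360.56
bottom [361.  220.2] rimtop [363.6     169.95238]
b 198 420.89 440.06 c 430.48
b 202 422.05 439.83 c 430.94
b 206 421.94 438.83 c 430.38
b 210 420.94 438.08 c 429.51
b 214 419.94 437.84 c 428.89
b disc 226 411.05 443.06 c 427.05
b disc 228 411.05 442.93 c 426.99
b disc 230 410.92 442.55 c 426.73
b disc 232 410.92 442.42 c 426.67
bottom [428.  241.2] rimtop [432.9     188.94366]
a [(0, 13.4), (30, 14.3), (60, 13.4), (90, 13.7), (120, 13.6), (150, 13.4), (180, 13.6), (210, 13.2), (240, 12.9), (270, 12.3), (300, 12.9), (330, 12.2)]
b [(0, 12.9), (30, 14.1), (60, 13.8), (90, 13.9), (120, 13.8), (150, 13.8), (180, 13.9), (210, 13.8), (240, 12.8), (270, 12.2), (300, 12.5), (330, 12.7)]
a [[361.9, 212.1], [362.0, 206.7], [362.2, 201.2], [363.0, 174.5]] [[400.4, 235.5], [402.3, 234.8], [407.0, 233.1]]
b [[427.7, 232.3], [428.4, 226.6], [429.0, 220.9], [432.1, 193.3]] [[402.9, 296.6], [404.8, 297.3], [409.7, 299.3]]
```

```bash
cat > p.py <<'E'
import sys
from h import *
# python3 p.py x y z closing_deg -> shift in tool axes (m), turn (units of 2 rad)
def show(x,y,z,deg):
    s=r.read_state();Q=R.from_quat(s['eef_rot']);d=Q.inv().apply(np.array([x,y,z])-s['ee_pos'])
    c,n=np.cos(np.radians(deg)),np.sin(np.radians(deg))
    G=[R.from_matrix(np.array([[k*c,k*n,0],[k*n,-k*c,0],[0,0,-1]]).T) for k in(1,-1)]
    w=min(((Q.inv()*g).as_rotvec() for g in G),key=np.linalg.norm)
    x_=Q.apply([1,0,0]);print('t',round(s['time'],2),'pos',s['ee_pos'].round(4),'xang',round(np.degrees(np.arctan2(x_[1],x_[0])),1),'F',s['ft_force'].round(2),'w',round(s['width'],4))
    print('shift',d.round(4),'turn/2',(w/2).round(4))
if __name__=='__main__': show(*map(float,sys.argv[1:5]))
E
python3 p.py .4289 -.2656 .14 -65
```

```text
t 0.4 pos [ 0.1792 -0.5987  0.2225] xang -73.3 F [0.38 0.03 0.21] w 0.0872
shift [-0.2475 -0.3348  0.0825] turn/2 [ 0.      0.0001 -0.0728]
```

```bash
python3 -m crank '[{"x":-0.024,"y":-0.033,"z":0.004},{"x":-0.048,"y":-0.066,"z":0.008},{"x":-0.072,"y":-0.099,"z":0.012},{"x":-0.096,"y":-0.132,"z":0.016,"az":-0.02},{"x":-0.12,"y":-0.165,"z":0.02,"az":-0.04}]' 15; python3 p.py .4289 -.2656 .14 -65
```

```text
t 0.4 pos [ 0.1792 -0.5987  0.2225] xang -73.3 F [0.38 0.03 0.21] w 0.0872
shift [-0.2475 -0.3348  0.0825] turn/2 [ 0.      0.0001 -0.0728]schema error: expected keys x, y, z, ax, ay, az, claw
```

```bash
python3 -m crank '[{"x":-0.024,"y":-0.033,"z":0.004,"ax":0,"ay":0,"az":0,"claw":-1},{"x":-0.048,"y":-0.066,"z":0.008,"ax":0,"ay":0,"az":0,"claw":-1},{"x":-0.072,"y":-0.099,"z":0.012,"ax":0,"ay":0,"az":-0.01,"claw":-1},{"x":-0.096,"y":-0.132,"z":0.016,"ax":0,"ay":0,"az":-0.025,"claw":-1},{"x":-0.12,"y":-0.165,"z":0.02,"ax":0,"ay":0,"az":-0.04,"claw":-1}]' 15; python3 p.py .4289 -.2656 .14 -65
```

```text
time: 0.82
ee_pos: [0.3037, -0.4349, 0.2026]
eef_rot: [0.826, -0.564, 0.0, 0.0]
ft_force: [0.2, -1.0, -0.2]
width: 0.087
t 0.82 pos [ 0.3037 -0.4349  0.2026] xang -68.7 F [ 0.18 -1.03 -0.16] w 0.087
shift [-0.1122 -0.1781  0.0625] turn/2 [ 0.0001 -0.0003 -0.0321]
```

```bash
python3 -m crank '[{"x":-0.022,"y":-0.035,"z":0.005,"ax":0,"ay":0,"az":-0.01,"claw":-1},{"x":-0.045,"y":-0.071,"z":0.012,"ax":0,"ay":0,"az":-0.02,"claw":-1},{"x":-0.068,"y":-0.107,"z":0.02,"ax":0,"ay":0,"az":-0.032,"claw":-1},{"x":-0.09,"y":-0.143,"z":0.03,"ax":0,"ay":0,"az":-0.032,"claw":-1},{"x":-0.112,"y":-0.178,"z":0.045,"ax":0,"ay":0,"az":-0.032,"claw":-1}]'; python3 p.py .4289 -.2656 .059 -65
python3 - <<'E'
from h import *
t=snap('top','t2.png')['color'];s=snap('side','s2.png')['color']
c=lambda i,x,y,w,h,k: cv2.resize(i[y:y+h,x:x+w],None,fx=k,fy=k,interpolation=cv2.INTER_CUBIC)
cv2.imwrite('pics/two.png',np.hstack([c(t,350,240,100,125,4),c(s,380,120,100,125,4)]))
E
```

```text
time: 1.23
ee_pos: [0.4255, -0.2716, 0.1607]
eef_rot: [0.843, -0.538, 0.001, 0.0]
ft_force: [0.4, -0.1, -0.7]
width: 0.087
t 1.23 pos [ 0.4255 -0.2716  0.1607] xang -65.1 F [ 0.36 -0.11 -0.66] w 0.087
shift [-0.0043 -0.0055  0.1017] turn/2 [-0.0006 -0.0011 -0.0006]
```

View pics/two.png

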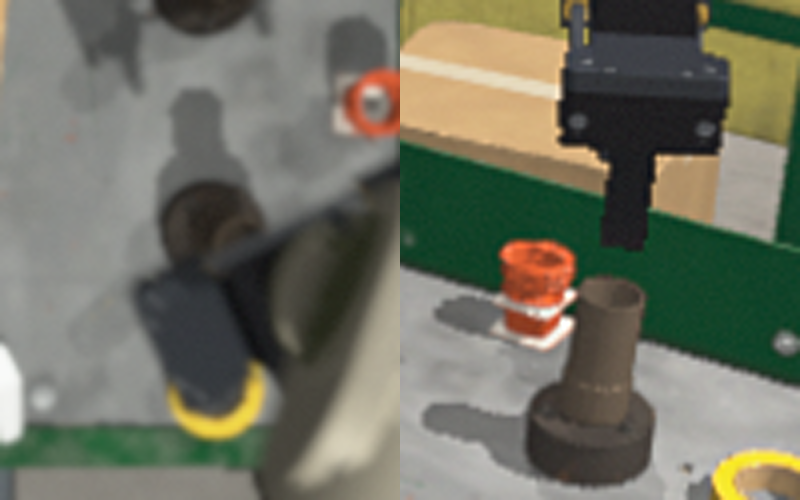

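Side crop: both fingers line up in depth, tip centre at about (436.2,181); tube rim at (432.8,193). I'll check the projected TCP against that.

Run:
```python
from h import *
S=camera('side');T=camera('top')
p=r.read_state()['ee_pos'];print(p,proj(S,p),proj(S,p+[.01,0,0]),proj(S,p+[0,.01,0]))
print(proj(S,[.4289,-.2656,.1]))
```

```text
[ 0.42440552 -0.2723135   0.15980239] [[439.61807096 168.03979437]] [[435.15786424 166.81944579]] [[437.61009732 169.93123361]]
[[433.45691351 193.91351883]]
```

```bash
python3 p.py .4275 -.268 .059 -65; python3 -m crank '[{"x":-0.002,"y":-0.004,"z":0.02,"ax":0,"ay":0,"az":0,"claw":-1},{"x":-0.002,"y":-0.004,"z":0.045,"ax":0,"ay":0,"az":0,"claw":-1},{"x":-0.002,"y":-0.004,"z":0.07,"ax":0,"ay":0,"az":0,"claw":-1},{"x":-0.002,"y":-0.004,"z":0.09,"ax":0,"ay":0,"az":0,"claw":-1},{"x":-0.002,"y":-0.004,"z":0.1,"ax":0,"ay":0,"az":0,"claw":-1}]'; python3 p.py .4275 -.268 .059 -65
python3 - <<'E'
from h import *
s=snap('side','s3.png')['color'];t=snap('top','t3.png')['color']
c=lambda i,x,y,w,h,k: cv2.resize(i[y:y+h,x:x+w],None,fx=k,fy=k,interpolation=cv2.INTER_CUBIC)
cv2.imwrite('pics/three.png',np.hstack([c(t,360,260,80,100,5),c(s,390,150,80,100,5)]))
E
```

```text
t 1.43 pos [ 0.4244 -0.2723  0.1598] xang -64.9 F [-1.05 -0.43  0.09] w 0.0873
shift [-0.0026 -0.0047  0.1008] turn/2 [0.0002 0.0001 0.0005]
time: 1.85
ee_pos: [0.4249, -0.2707, 0.0579]
eef_rot: [0.842, -0.539, -0.001, 0.0]
ft_force: [-0.9, -0.1, 0.3]
width: 0.0872
t 1.85 pos [ 0.4249 -0.2707  0.0579] xang -65.2 F [-0.93 -0.12  0.35] w 0.0872
shift [-0.0014 -0.0035 -0.0011] turn/2 [ 0.0009  0.0009 -0.002 ]
```

View pics/three.png

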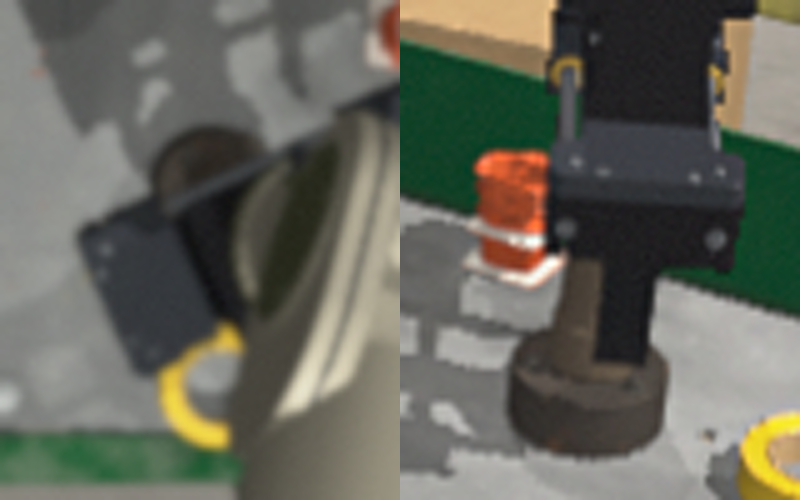

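Near finger at column 435 versus tube axis at about 430.5 in the side view: the tool must go about 7 mm along -tool y. I'll correct that, then close.

```bash
python3 -m crank '[{"x":0,"y":-0.004,"z":0,"ax":0,"ay":0,"az":0,"claw":-1},{"x":0,"y":-0.0075,"z":0,"ax":0,"ay":0,"az":0,"claw":-1},{"x":0,"y":-0.0075,"z":0,"ax":0,"ay":0,"az":0,"claw":-0.5},{"x":0,"y":-0.0075,"z":0,"ax":0,"ay":0,"az":0,"claw":-0.2},{"x":0,"y":-0.0075,"z":0,"ax":0,"ay":0,"az":0,"claw":0.0}]' 20; python3 -m crank '[{"x":0,"y":0,"z":0,"ax":0,"ay":0,"az":0,"claw":0.3},{"x":0,"y":0,"z":0,"ax":0,"ay":0,"az":0,"claw":0.6},{"x":0,"y":0,"z":0,"ax":0,"ay":0,"az":0,"claw":1},{"x":0,"y":0,"z":0,"ax":0,"ay":0,"az":0,"claw":1},{"x":0,"y":0,"z":0,"ax":0,"ay":0,"az":0,"claw":1}]' 20;  python3 p.py .434 -.2665 .059 -65
```

```text
time: 2.37
ee_pos: [0.434, -0.2668, 0.0606]
eef_rot: [0.843, -0.538, 0.001, 0.0]
ft_force: [-0.3, 0.3, -0.1]
width: 0.074
time: 2.78
ee_pos: [0.4334, -0.2662, 0.0599]
eef_rot: [0.843, -0.538, -0.0, -0.0]
ft_force: [-1.6, 4.4, 2.7]
width: 0.0413
t 2.78 pos [ 0.4334 -0.2662  0.0599] xang -65.1 F [-1.61  4.43  2.66] w 0.0413
shift [ 0.0005 -0.0004  0.0009] turn/2 [ 0.0001  0.0004 -0.0008]
```

```bash
python3 -m crank '[{"x":0,"y":0,"z":0,"ax":0,"ay":0,"az":0,"claw":1},{"x":0,"y":0,"z":0,"ax":0,"ay":0,"az":0,"claw":1},{"x":0,"y":0,"z":0,"ax":0,"ay":0,"az":0,"claw":1},{"x":0,"y":0,"z":-0.005,"ax":0,"ay":0,"az":0,"claw":1},{"x":0,"y":0,"z":-0.015,"ax":0,"ay":0,"az":0,"claw":1}]' 30; python3 -m crank '[{"x":0,"y":0,"z":-0.015,"ax":0,"ay":0,"az":0,"claw":1},{"x":0,"y":0,"z":-0.02,"ax":0,"ay":0,"az":0,"claw":1},{"x":0,"y":0,"z":-0.02,"ax":0,"ay":0,"az":0,"claw":1},{"x":0,"y":0,"z":-0.02,"ax":0,"ay":0,"az":0,"claw":1},{"x":0,"y":0,"z":-0.02,"ax":0,"ay":0,"az":0,"claw":1}]' 30
python3 - <<'E'
from h import *
F=[]
for i in range(10):
    s=snap('side','s4.png')['color'];q=r.read_state();F.append(q['ft_force'])
print(np.mean(F,0),np.std(F,0),q['torque'],q['ee_pos'],q['width'])
c=lambda i,x,y,w,h,k: cv2.resize(i[y:y+h,x:x+w],None,fx=k,fy=k,interpolation=cv2.INTER_CUBIC)
cv2.imwrite('pics/four2.png',c(s,380,110,100,125,4))
E
```

```text
time: 3.2
ee_pos: [0.4321, -0.2659, 0.0737]
eef_rot: [0.843, -0.538, -0.002, 0.0]
ft_force: [0.3, 0.2, -7.8]
width: 0.0374
time: 3.62
ee_pos: [0.4331, -0.2664, 0.0943]
eef_rot: [0.843, -0.538, -0.0, 0.0]
ft_force: [-0.3, 1.0, -9.7]
width: 0.0374
[ 0.04757628  0.13215273 -7.71648491] [0.47363601 0.4954427  0.52169311] [-0.04110198 -0.04664718 -0.0194223 ] [ 0.4336076  -0.26654016  0.09492454] 0.03748832117080316
```

View pics/four2.png

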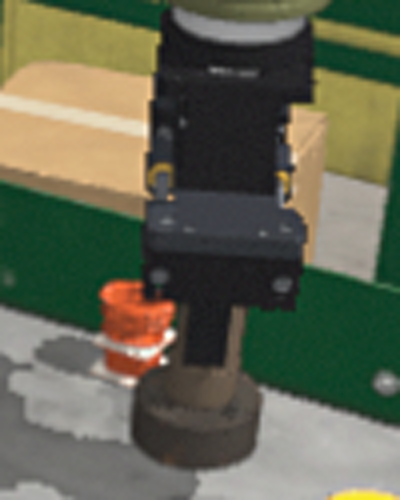

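Steady mean force 7.7 N, so about 787 g: filled, **lane 3**. The crop shows it hanging upright, with the finger at column 207 and the tube at about 213 in the crop. Next I carry it to the lane 3 apron with jaws along rack x.

```bash
python3 p.py .6528 -.0988 .09 -5.3
```

```text
t 4.12 pos [ 0.4336 -0.2665  0.0949] xang -65.1 F [ 0.99  1.14 -7.94] w 0.0375
shift [-0.0598 -0.2695  0.0049] turn/2 [ 0.      0.     -0.5217]
```

```bash
python3 -m crank '[{"x":-0.006,"y":-0.02,"z":-0.003,"ax":0,"ay":0,"az":-0.04,"claw":1},{"x":-0.015,"y":-0.045,"z":-0.006,"ax":0,"ay":0,"az":-0.09,"claw":1},{"x":-0.025,"y":-0.075,"z":-0.008,"ax":0,"ay":0,"az":-0.145,"claw":1},{"x":-0.035,"y":-0.105,"z":-0.01,"ax":0,"ay":0,"az":-0.2,"claw":1},{"x":-0.043,"y":-0.135,"z":-0.01,"ax":0,"ay":0,"az":-0.255,"claw":1}]';  python3 p.py .6528 -.0988 .095 -5.3
```

```text
time: 4.53
ee_pos: [0.5391, -0.1695, 0.1056]
eef_rot: [0.952, -0.305, 0.0, -0.0]
ft_force: [0.6, -0.1, -8.0]
width: 0.0374
t 4.53 pos [ 0.5391 -0.1695  0.1056] xang -35.6 F [ 0.62 -0.12 -7.98] w 0.0374
shift [ 0.0514 -0.1236  0.0106] turn/2 [-0.     -0.0004 -0.2642]
```

```bash
python3 -m crank '[{"x":0.01,"y":-0.027,"z":0.002,"ax":0,"ay":0,"az":-0.055,"claw":1},{"x":0.021,"y":-0.055,"z":0.004,"ax":0,"ay":0,"az":-0.11,"claw":1},{"x":0.032,"y":-0.083,"z":0.006,"ax":0,"ay":0,"az":-0.165,"claw":1},{"x":0.043,"y":-0.108,"z":0.01,"ax":0,"ay":0,"az":-0.22,"claw":1},{"x":0.0514,"y":-0.1236,"z":0.01,"ax":0,"ay":0,"az":-0.264,"claw":1}]';  python3 -m crank '[{"x":0,"y":0,"z":0,"ax":0,"ay":0,"az":0,"claw":1},{"x":0,"y":0,"z":0.005,"ax":0,"ay":0,"az":0,"claw":1},{"x":0,"y":0,"z":0.012,"ax":0,"ay":0,"az":0,"claw":1},{"x":0,"y":0,"z":0.02,"ax":0,"ay":0,"az":0,"claw":1},{"x":0,"y":0,"z":0.022,"ax":0,"ay":0,"az":0,"claw":1}]'; python3 p.py .6528 -.0988 .067 -5.3
python3 - <<'E'
from h import *
t=snap('top','t5.png')['color'];s=snap('side','s5.png')['color']
c=lambda i,x,y,w,h,k: cv2.resize(i[y:y+h,x:x+w],None,fx=k,fy=k,interpolation=cv2.INTER_CUBIC)
cv2.imwrite('pics/five.png',np.hstack([c(t,290,175,100,125,4),c(s,240,120,100,125,4)]))
E
```

```text
time: 4.95
ee_pos: [0.6535, -0.0979, 0.0939]
eef_rot: [0.999, -0.045, -0.0, -0.001]
ft_force: [-0.8, -0.5, -7.8]
width: 0.0377
time: 5.37
ee_pos: [0.6504, -0.1017, 0.0708]
eef_rot: [0.999, -0.05, -0.001, 0.0]
ft_force: [-1.0, -0.9, -8.3]
width: 0.0372
t 5.37 pos [ 0.6504 -0.1017  0.0708] xang -5.7 F [-0.97 -0.86 -8.26] w 0.0372
shift [ 0.0021 -0.0031  0.0038] turn/2 [ 0.0004  0.0015 -0.0036]
```

View pics/five.png

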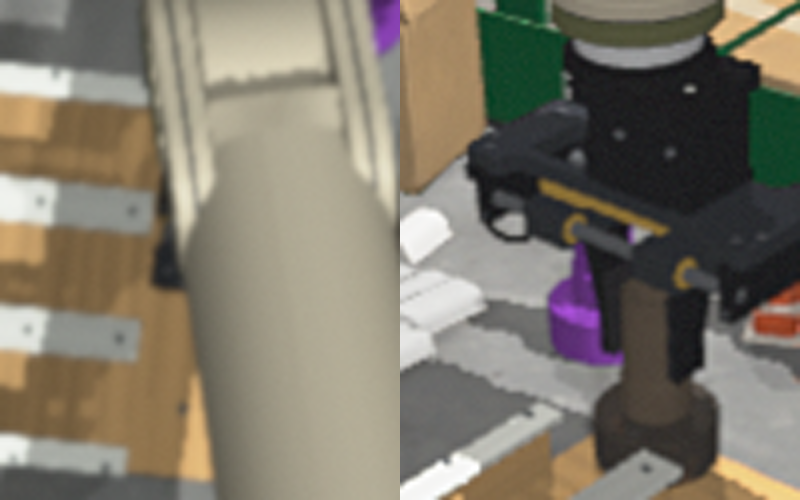

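Side view: the disc (about (304,228) px) stands in front of lane 3, between the outer strip end and strip 2's end. I'll average a settled pose reading, then advance along the lane.

```bash
cat > st.py <<'E'
from h import *
# mean state over n camera waits, rack coordinates of TCP
import sys
q=[]
for i in range(int(sys.argv[1]) if len(sys.argv)>1 else 4): camera('side');q.append(r.read_state())
m=lambda k:np.mean([x[k] for x in q],0)
p=m('ee_pos');o=R.from_euler('z',-.092);d=o.inv().apply(p-[.5775,-.0015,0])
x_=R.from_quat(q[-1]['eef_rot']).apply([1,0,0])
print('t',round(q[-1]['time'],2),'pos',p.round(4),'rack xyz mm',(d*1e3).round(1),'F rack',o.inv().apply(m('ft_force')).round(1),'xang',np.degrees(np.arctan2(x_[1],x_[0])).round(1),'w',m('width').round(4))
print('spread mm',(np.ptp([x['ee_pos'] for x in q],0)*1e3).round(1))
E
python3 st.py 5
```

```text
t 5.72 pos [ 0.652  -0.1009  0.0733] rack xyz mm [ 83.3 -92.1  73.3] F rack [-0.2  0.3 -7.9] xang -5.6 w 0.0373
spread mm [0.7 0.4 0.8]
```

```bash
python3 -m crank '[{"x":0,"y":0,"z":0.003,"ax":0,"ay":0,"az":0,"claw":1},{"x":0,"y":0,"z":0.0055,"ax":0,"ay":0,"az":0,"claw":1},{"x":0,"y":-0.004,"z":0.0055,"ax":0,"ay":0,"az":0,"claw":1},{"x":0,"y":-0.009,"z":0.0055,"ax":0,"ay":0,"az":0,"claw":1},{"x":0,"y":-0.014,"z":0.0055,"ax":0,"ay":0,"az":0,"claw":1}]'; python3 st.py 3; python3 -m crank '[{"x":0,"y":-0.004,"z":0,"ax":0,"ay":0,"az":0,"claw":1},{"x":0,"y":-0.008,"z":0,"ax":0,"ay":0,"az":0,"claw":1},{"x":0,"y":-0.012,"z":0,"ax":0,"ay":0,"az":0,"claw":1},{"x":0,"y":-0.016,"z":0,"ax":0,"ay":0,"az":0,"claw":1},{"x":0,"y":-0.02,"z":0,"ax":0,"ay":0,"az":0,"claw":1}]'; python3 st.py 3
```

```text
time: 6.13
ee_pos: [0.6534, -0.0859, 0.0674]
eef_rot: [0.999, -0.049, -0.0, -0.0]
ft_force: [0.3, 1.0, -8.8]
width: 0.0374
t 6.28 pos [ 0.6535 -0.0846  0.0675] rack xyz mm [ 83.3 -75.8  67.5] F rack [-0.6  0.7 -8. ] xang -5.5 w 0.0374
spread mm [0.  1.3 0.1]
time: 6.7
ee_pos: [0.6554, -0.0662, 0.0675]
eef_rot: [0.999, -0.049, 0.0, -0.0]
ft_force: [-0.5, 0.1, -8.8]
width: 0.0372
t 6.85 pos [ 0.6554 -0.0655  0.0676] rack xyz mm [ 83.5 -56.5  67.6] F rack [ 0.2  0.9 -8. ] xang -5.6 w 0.0373
spread mm [0.1 1.2 0. ]
```

```bash
python3 -m crank '[{"x":0,"y":-0.006,"z":0,"ax":0,"ay":0,"az":0,"claw":1},{"x":0,"y":-0.012,"z":0,"ax":0,"ay":0,"az":0,"claw":1},{"x":0,"y":-0.018,"z":0,"ax":0,"ay":0,"az":0,"claw":1},{"x":0,"y":-0.024,"z":0,"ax":0,"ay":0,"az":0,"claw":1},{"x":0,"y":-0.03,"z":0,"ax":0,"ay":0,"az":0,"claw":1}]'; python3 st.py 2; python3 -m crank '[{"x":0,"y":-0.006,"z":0,"ax":0,"ay":0,"az":0,"claw":1},{"x":0,"y":-0.012,"z":0,"ax":0,"ay":0,"az":0,"claw":1},{"x":0,"y":-0.02,"z":0,"ax":0,"ay":0,"az":0,"claw":1},{"x":0,"y":-0.028,"z":0,"ax":0,"ay":0,"az":0,"claw":1},{"x":0,"y":-0.034,"z":0,"ax":0,"ay":0,"az":0,"claw":1}]'; python3 st.py 3
```

```text
time: 7.27
ee_pos: [0.6583, -0.0359, 0.0675]
eef_rot: [0.999, -0.049, 0.0, -0.0]
ft_force: [0.2, -0.4, -8.0]
width: 0.0374
t 7.37 pos [ 0.6584 -0.0344  0.0676] rack xyz mm [ 83.6 -25.3  67.6] F rack [-0.6  1.5 -7.9] xang -5.5 w 0.0371
spread mm [0.  0.6 0. ]
time: 7.78
ee_pos: [0.6616, -0.0013, 0.0675]
eef_rot: [0.999, -0.048, 0.0, -0.0]
ft_force: [0.3, 1.0, -8.3]
width: 0.0372
t 7.93 pos [ 0.6616 -0.0008  0.0676] rack xyz mm [83.7  8.4 67.6] F rack [-0.2  0.7 -7.9] xang -5.5 w 0.0374
spread mm [0.  2.2 0.1]
```

```bash
python3 -m crank '[{"x":0,"y":-0.008,"z":0,"ax":0,"ay":0,"az":0,"claw":1},{"x":0,"y":-0.016,"z":0,"ax":0,"ay":0,"az":0,"claw":1},{"x":0,"y":-0.024,"z":0,"ax":0,"ay":0,"az":0,"claw":1},{"x":0,"y":-0.031,"z":0,"ax":0,"ay":0,"az":0,"claw":1},{"x":0,"y":-0.036,"z":0,"ax":0,"ay":0,"az":0,"claw":1}]'; python3 st.py 2; python3 -m crank '[{"x":0,"y":-0.001,"z":0.0008,"ax":0,"ay":0,"az":0,"claw":1},{"x":0,"y":-0.002,"z":0.001,"ax":0,"ay":0,"az":0,"claw":1},{"x":0,"y":-0.003,"z":0.0015,"ax":0,"ay":0,"az":0,"claw":1},{"x":0,"y":-0.004,"z":0.0015,"ax":0,"ay":0,"az":0,"claw":1},{"x":0,"y":-0.005,"z":0.0015,"ax":0,"ay":0,"az":0,"claw":1}]'; python3 st.py 3
```

```text
time: 8.35
ee_pos: [0.6651, 0.0346, 0.0676]
eef_rot: [0.999, -0.048, 0.0, -0.0]
ft_force: [0.0, 1.0, -7.7]
width: 0.0377
t 8.45 pos [0.6651 0.0352 0.0676] rack xyz mm [83.9 44.6 67.6] F rack [-0.   1.3 -8.4] xang -5.5 w 0.0375
spread mm [0.  1.  0.1]
time: 8.87
ee_pos: [0.6664, 0.0371, 0.067]
eef_rot: [0.999, -0.049, 0.001, 0.0]
ft_force: [0.7, -0.9, 3.7]
width: 0.0376
t 9.02 pos [0.6664 0.0375 0.0669] rack xyz mm [85.  47.  66.9] F rack [ 1.1 -2.4  4.4] xang -5.6 w 0.0374
spread mm [0.  0.1 0.1]
```

```bash
python3 -m crank '[{"x":0,"y":0,"z":-0.001,"ax":0,"ay":0,"az":0,"claw":1},{"x":0,"y":-0.001,"z":-0.001,"ax":0,"ay":0,"az":0,"claw":1},{"x":0,"y":-0.002,"z":-0.001,"ax":0,"ay":0,"az":0,"claw":1},{"x":0,"y":-0.003,"z":-0.001,"ax":0,"ay":0,"az":0,"claw":1},{"x":0,"y":-0.004,"z":-0.001,"ax":0,"ay":0,"az":0,"claw":1}]'; python3 st.py 3; python3 -m crank '[{"x":0,"y":-0.001,"z":0,"ax":0,"ay":0,"az":0,"claw":1},{"x":0,"y":-0.002,"z":0,"ax":0,"ay":0,"az":0,"claw":1},{"x":0,"y":-0.003,"z":0,"ax":0,"ay":0,"az":0,"claw":1},{"x":0,"y":-0.003,"z":0,"ax":0,"ay":0,"az":0,"claw":1},{"x":0,"y":-0.003,"z":0,"ax":0,"ay":0,"az":0,"claw":1}]'; python3 st.py 3
```

```text
time: 9.43
ee_pos: [0.6659, 0.0418, 0.0669]
eef_rot: [0.999, -0.049, -0.0, 0.0]
ft_force: [-0.7, -1.4, 2.2]
width: 0.0374
t 9.58 pos [0.6659 0.0421 0.0669] rack xyz mm [84.  51.5 66.9] F rack [-0.1 -1.6  1. ] xang -5.6 w 0.0375
spread mm [0.  0.2 0. ]
time: 10.0
ee_pos: [0.6663, 0.0449, 0.0669]
eef_rot: [0.999, -0.049, -0.0, -0.0]
ft_force: [-0.1, -1.3, 0.6]
width: 0.0372
t 10.15 pos [0.6663 0.0449 0.0669] rack xyz mm [84.1 54.3 66.9] F rack [ 0.1 -1.  -0.4] xang -5.6 w 0.0372
spread mm [0. 0. 0.]
```

```bash
python3 -m crank '[{"x":0,"y":-0.0005,"z":0,"ax":0,"ay":0,"az":0,"claw":1},{"x":0,"y":-0.001,"z":0,"ax":0,"ay":0,"az":0,"claw":1},{"x":0,"y":-0.0015,"z":0,"ax":0,"ay":0,"az":0,"claw":1},{"x":0,"y":-0.002,"z":0,"ax":0,"ay":0,"az":0,"claw":1},{"x":0,"y":-0.002,"z":0,"ax":0,"ay":0,"az":0,"claw":1}]'; python3 st.py 2;  python3 -m crank '[{"x":0,"y":-0.0005,"z":0,"ax":0,"ay":0,"az":0,"claw":1},{"x":0,"y":-0.001,"z":0,"ax":0,"ay":0,"az":0,"claw":1},{"x":0,"y":-0.0015,"z":0,"ax":0,"ay":0,"az":0,"claw":1},{"x":0,"y":-0.0015,"z":0,"ax":0,"ay":0,"az":0,"claw":1},{"x":0,"y":-0.0015,"z":0,"ax":0,"ay":0,"az":0,"claw":1}]'; python3 st.py 2
```

```text
time: 10.57
ee_pos: [0.6665, 0.0467, 0.067]
eef_rot: [0.999, -0.049, 0.0, 0.0]
ft_force: [0.1, -2.5, 0.2]
width: 0.0373
t 10.67 pos [0.6665 0.0467 0.0669] rack xyz mm [84.2 56.2 66.9] F rack [ 0.2 -1.8 -0.3] xang -5.6 w 0.0371
spread mm [0. 0. 0.]
time: 11.08
ee_pos: [0.6666, 0.048, 0.0669]
eef_rot: [0.999, -0.049, -0.0, 0.0]
ft_force: [-0.4, -1.5, 0.2]
width: 0.0372
t 11.18 pos [0.6666 0.0481 0.0669] rack xyz mm [84.2 57.5 66.9] F rack [-0.  -1.9 -0. ] xang -5.6 w 0.0374
spread mm [0. 0. 0.]
```

```bash
python3 -m crank '[{"x":0,"y":-0.0005,"z":0,"ax":0,"ay":0,"az":0,"claw":1},{"x":0,"y":-0.001,"z":0,"ax":0,"ay":0,"az":0,"claw":1},{"x":0,"y":-0.0015,"z":0,"ax":0,"ay":0,"az":0,"claw":1},{"x":0,"y":-0.0015,"z":0,"ax":0,"ay":0,"az":0,"claw":1},{"x":0,"y":-0.0015,"z":0,"ax":0,"ay":0,"az":0,"claw":1}]'; python3 st.py 2
```

```text
time: 11.6
ee_pos: [0.6667, 0.0484, 0.067]
eef_rot: [0.999, -0.049, -0.0, 0.001]
ft_force: [-1.0, -7.0, 1.4]
width: 0.0377
t 11.7 pos [0.6667 0.0484 0.067 ] rack xyz mm [84.3 57.8 67. ] F rack [-0.7 -5.1  1.1] xang -5.7 w 0.0374
spread mm [0. 0. 0.]
```

```bash
python3 -m crank '[{"x":0,"y":-0.0005,"z":0,"ax":0,"ay":0,"az":0,"claw":1},{"x":0,"y":-0.001,"z":0,"ax":0,"ay":0,"az":0,"claw":1},{"x":0,"y":-0.0015,"z":0,"ax":0,"ay":0,"az":0,"claw":1},{"x":0,"y":-0.0015,"z":0,"ax":0,"ay":0,"az":0,"claw":1},{"x":0,"y":-0.0015,"z":0,"ax":0,"ay":0,"az":0,"claw":1}]'; python3 st.py 2
```

```text
time: 12.12
ee_pos: [0.6668, 0.0486, 0.067]
eef_rot: [0.999, -0.05, -0.0, 0.002]
ft_force: [-2.4, -9.0, 4.1]
width: 0.0374
t 12.22 pos [0.6668 0.0486 0.067 ] rack xyz mm [84.3 58.1 67. ] F rack [-2.  -9.2  2.7] xang -5.7 w 0.0373
spread mm [0. 0. 0.]
```

Firm stop contact (-9 N along the lane at y≈58 mm, against a predicted 57). Release and rise.

```bash
python3 -m crank '[{"x":0,"y":0,"z":0,"ax":0,"ay":0,"az":0,"claw":0},{"x":0,"y":0,"z":0,"ax":0,"ay":0,"az":0,"claw":-0.3},{"x":0,"y":0,"z":0,"ax":0,"ay":0,"az":0,"claw":-0.6},{"x":0,"y":0,"z":0,"ax":0,"ay":0,"az":0,"claw":-0.6},{"x":0,"y":0,"z":-0.004,"ax":0,"ay":0,"az":0,"claw":-0.6}]'; python3 st.py 2; python3 -m crank '[{"x":0,"y":0,"z":-0.02,"ax":0,"ay":0,"az":0,"claw":-0.8},{"x":0,"y":0,"z":-0.045,"ax":0,"ay":0,"az":0,"claw":-1},{"x":0,"y":0,"z":-0.07,"ax":0,"ay":0,"az":0,"claw":-1},{"x":0,"y":0,"z":-0.09,"ax":0,"ay":0,"az":0,"claw":-1},{"x":0,"y":0,"z":-0.1,"ax":0,"ay":0,"az":0,"claw":-1}]'; python3 p.py .599 -.261 .16 -50
python3 - <<'E'
from h import *
r
s=snap('side','s6.png')
a=s['color'][130:270,200:400];cv2.imwrite('pics/s6c.png',cv2.resize(a,None,fx=4,fy=4,interpolation=cv2.INTER_CUBIC))
E
```

```text
time: 12.63
ee_pos: [0.6665, 0.0518, 0.0704]
eef_rot: [0.999, -0.049, -0.001, -0.0]
ft_force: [-0.1, 0.1, 0.2]
width: 0.0625
t 12.73 pos [0.6672 0.0517 0.0718] rack xyz mm [84.4 61.2 71.8] F rack [-0.3  0.5 -0.2] xang -5.6 w 0.066
spread mm [0.2 0.1 0. ]
time: 13.15
ee_pos: [0.668, 0.0517, 0.1742]
eef_rot: [0.999, -0.049, 0.002, -0.0]
ft_force: [0.5, 0.2, -0.1]
width: 0.086
t 13.15 pos [0.668  0.0517 0.1742] xang -5.6 F [ 0.51  0.24 -0.1 ] w 0.086
shift [-0.0382  0.3179  0.0138] turn/2 [-0.0012 -0.0016  0.3874]
```

```bash
python3 -m crank '[{"x":-0.002,"y":0.02,"z":0,"ax":0,"ay":0,"az":0.03,"claw":-1},{"x":-0.006,"y":0.05,"z":0,"ax":0,"ay":0,"az":0.065,"claw":-1},{"x":-0.011,"y":0.085,"z":0,"ax":0,"ay":0,"az":0.1,"claw":-1},{"x":-0.016,"y":0.122,"z":0,"ax":0,"ay":0,"az":0.135,"claw":-1},{"x":-0.02,"y":0.16,"z":0,"ax":0,"ay":0,"az":0.17,"claw":-1}]'; python3 p.py .5972 -.2609 .16 -45
```

```text
time: 13.62
ee_pos: [0.6303, -0.1072, 0.1697]
eef_rot: [0.976, -0.218, -0.001, 0.0]
ft_force: [1.2, -0.2, -0.1]
width: 0.0872
t 13.62 pos [ 0.6303 -0.1072  0.1697] xang -25.2 F [ 1.22 -0.24 -0.15] w 0.0872
shift [0.0356 0.1531 0.0097] turn/2 [0.0003 0.0006 0.1725]
```

View pics/s6c.png

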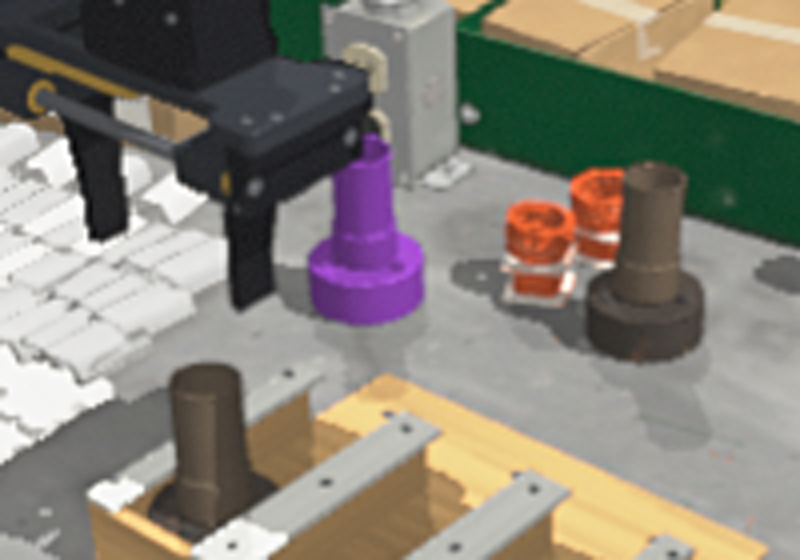

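Body b stands in lane 3 against the back (base at crop (212,500)), upright. Remaining body a is undisturbed at crop (645,310). On to a.

```bash
python3 -m crank '[{"x":0.008,"y":0.037,"z":0,"ax":0,"ay":0,"az":0.04,"claw":-1},{"x":0.016,"y":0.074,"z":0,"ax":0,"ay":0,"az":0.08,"claw":-1},{"x":0.025,"y":0.11,"z":0.002,"ax":0,"ay":0,"az":0.12,"claw":-1},{"x":0.033,"y":0.142,"z":0.005,"ax":0,"ay":0,"az":0.16,"claw":-1},{"x":0.0356,"y":0.1531,"z":0.01,"ax":0,"ay":0,"az":0.1725,"claw":-1}]'; python3 p.py .5972 -.2609 .061 -45; python3 st.py 2
```

```text
time: 14.03
ee_pos: [0.5962, -0.2668, 0.1597]
eef_rot: [0.922, -0.387, -0.0, 0.002]
ft_force: [-1.1, -1.1, -1.2]
width: 0.0874
t 14.03 pos [ 0.5962 -0.2668  0.1597] xang -45.5 F [-1.07 -1.13 -1.21] w 0.0874
shift [-0.0036 -0.0052  0.0987] turn/2 [ 0.0016 -0.0004 -0.0046]
t 14.13 pos [ 0.5961 -0.265   0.1584] rack xyz mm [  42.8 -260.7  158.4] F rack [-1.  -0.6 -0.6] xang -45.2 w 0.0871
spread mm [1.  3.5 0.4]
```

```bash
python3 -m crank '[{"x":-0.002,"y":-0.0035,"z":0.02,"ax":0,"ay":0,"az":0,"claw":-1},{"x":-0.002,"y":-0.0035,"z":0.045,"ax":0,"ay":0,"az":0,"claw":-1},{"x":-0.002,"y":-0.0035,"z":0.07,"ax":0,"ay":0,"az":0,"claw":-1},{"x":-0.002,"y":-0.0035,"z":0.09,"ax":0,"ay":0,"az":0,"claw":-1},{"x":-0.002,"y":-0.0035,"z":0.0975,"ax":0,"ay":0,"az":0,"claw":-1}]'; python3 st.py 2
python3 - <<'E'
from h import *
s=snap('side','s7.png')['color'];t=snap('top','t7.png')['color']
c=lambda i,x,y,w,h,k: cv2.resize(i[y:y+h,x:x+w],None,fx=k,fy=k,interpolation=cv2.INTER_CUBIC)
cv2.imwrite('pics/seven.png',np.hstack([c(t,350,180,80,100,5),c(s,320,125,80,100,5)]))
E
```

```text
time: 14.55
ee_pos: [0.5983, -0.2532, 0.0596]
eef_rot: [0.925, -0.38, -0.003, -0.0]
ft_force: [-0.4, 0.7, -0.4]
width: 0.0872
t 14.65 pos [ 0.5987 -0.2538  0.0607] rack xyz mm [  44.3 -249.3   60.7] F rack [ 0.3  0.7 -0.2] xang -44.7 w 0.087
spread mm [0.8 0.6 2.1]
```

View pics/seven.png

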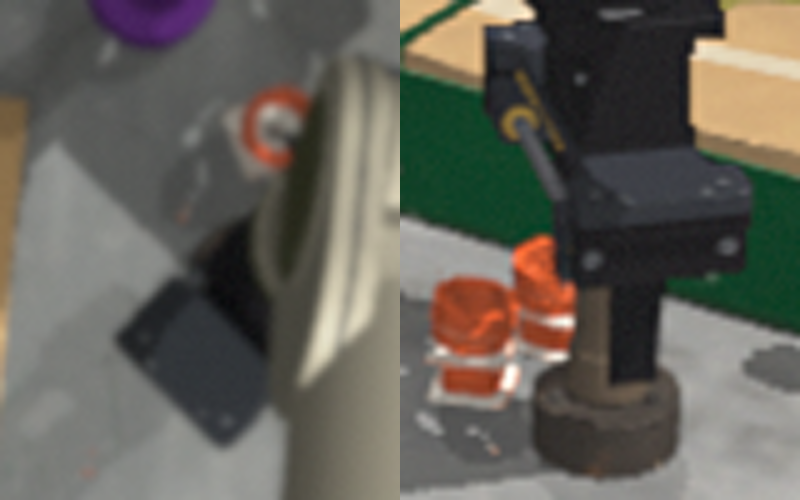

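The side crop shows the tool centred on the tube (finger column offset explained by jaw angle). A small 4 mm jaw-direction correction, then close and lift.

```bash
python3 -m crank '[{"x":0.004,"y":0,"z":0,"ax":0,"ay":0,"az":0,"claw":-1},{"x":0.004,"y":0,"z":0,"ax":0,"ay":0,"az":0,"claw":-0.5},{"x":0.004,"y":0,"z":0,"ax":0,"ay":0,"az":0,"claw":-0.2},{"x":0.004,"y":0,"z":0,"ax":0,"ay":0,"az":0,"claw":0.0},{"x":0.004,"y":0,"z":0,"ax":0,"ay":0,"az":0,"claw":0.3}]' 20; python3 -m crank '[{"x":0.004,"y":0,"z":0,"ax":0,"ay":0,"az":0,"claw":1},{"x":0.004,"y":0,"z":0,"ax":0,"ay":0,"az":0,"claw":1},{"x":0.004,"y":0,"z":0,"ax":0,"ay":0,"az":0,"claw":1},{"x":0.004,"y":0,"z":0,"ax":0,"ay":0,"az":0,"claw":1},{"x":0.004,"y":0,"z":0,"ax":0,"ay":0,"az":0,"claw":1}]' 30; python3 st.py 2
```

```text
time: 15.17
ee_pos: [0.6027, -0.2589, 0.0638]
eef_rot: [0.924, -0.382, 0.0, 0.0]
ft_force: [0.4, -0.6, 1.1]
width: 0.0682
time: 15.58
ee_pos: [0.6052, -0.2612, 0.0635]
eef_rot: [0.924, -0.381, -0.0, -0.0]
ft_force: [-2.3, 2.6, 3.2]
width: 0.0377
t 15.68 pos [ 0.6052 -0.2612  0.0635] rack xyz mm [  51.4 -256.1   63.5] F rack [-2.7  2.2  3.1] xang -44.8 w 0.0375
spread mm [0. 0. 0.]
```

```bash
python3 -m crank '[{"x":0,"y":0,"z":-0.004,"ax":0,"ay":0,"az":0,"claw":1},{"x":0,"y":0,"z":-0.01,"ax":0,"ay":0,"az":0,"claw":1},{"x":0,"y":0,"z":-0.018,"ax":0,"ay":0,"az":0,"claw":1},{"x":0,"y":0,"z":-0.025,"ax":0,"ay":0,"az":0,"claw":1},{"x":0,"y":0,"z":-0.03,"ax":0,"ay":0,"az":0,"claw":1}]' 30; python3 st.py 2; python3 st.py 10
python3 - <<'E'
from h import *
s=snap('side','s8.png')['color']
c=lambda i,x,y,w,h,k: cv2.resize(i[y:y+h,x:x+w],None,fx=k,fy=k,interpolation=cv2.INTER_CUBIC)
cv2.imwrite('pics/eight.png',c(s,320,105,80,110,5))
E
```

```text
time: 16.1
ee_pos: [0.6059, -0.262, 0.095]
eef_rot: [0.924, -0.382, 0.001, 0.0]
ft_force: [0.2, -0.1, -1.2]
width: 0.0374
t 16.2 pos [ 0.6063 -0.2621  0.0955] rack xyz mm [  52.6 -256.8   95.5] F rack [-0.1 -0.2 -2.9] xang -44.9 w 0.0375
spread mm [0.1 0.1 0.7]
t 16.7 pos [ 0.6053 -0.2616  0.0933] rack xyz mm [  51.6 -256.5   93.3] F rack [ 0.2 -0.4 -3.1] xang -44.9 w 0.0375
spread mm [0.7 0.3 1.2]
```

a hangs at 3.1 N, about 315 g: empty shell, **lane 1**.

```bash
python3 p.py .4854 -.0860 .093 -5.4
```

```text
t 16.75 pos [ 0.6054 -0.2616  0.0934] xang -44.9 F [-0.2   0.12 -2.82] w 0.0377
shift [-0.2089 -0.0398  0.0004] turn/2 [ 0.000e+00  1.000e-04 -3.444e-01]
```

```bash
python3 -m crank '[{"x":-0.015,"y":-0.003,"z":-0.003,"ax":0,"ay":0,"az":-0.03,"claw":1},{"x":-0.035,"y":-0.006,"z":-0.005,"ax":0,"ay":0,"az":-0.07,"claw":1},{"x":-0.06,"y":-0.011,"z":-0.006,"ax":0,"ay":0,"az":-0.11,"claw":1},{"x":-0.085,"y":-0.016,"z":-0.006,"ax":0,"ay":0,"az":-0.15,"claw":1},{"x":-0.11,"y":-0.021,"z":-0.006,"ax":0,"ay":0,"az":-0.19,"claw":1}]'; python3 p.py .4854 -.0860 .093 -5.4
```

```text
time: 17.17
ee_pos: [0.5416, -0.1683, 0.0995]
eef_rot: [0.98, -0.198, 0.0, 0.0]
ft_force: [-0.2, 0.6, -2.3]
width: 0.0376
t 17.17 pos [ 0.5416 -0.1683  0.0995] xang -22.9 F [-0.2   0.6  -2.28] w 0.0376
shift [-0.0838 -0.054   0.0065] turn/2 [ 1.000e-04 -2.000e-04 -1.525e-01]
```

```bash
python3 -m crank '[{"x":-0.02,"y":-0.013,"z":0.001,"ax":0,"ay":0,"az":-0.04,"claw":1},{"x":-0.042,"y":-0.027,"z":0.003,"ax":0,"ay":0,"az":-0.08,"claw":1},{"x":-0.062,"y":-0.04,"z":0.004,"ax":0,"ay":0,"az":-0.12,"claw":1},{"x":-0.077,"y":-0.05,"z":0.006,"ax":0,"ay":0,"az":-0.15,"claw":1},{"x":-0.083,"y":-0.053,"z":0.0065,"ax":0,"ay":0,"az":-0.153,"claw":1}]'; python3 st.py 5
python3 - <<'E'
from edge import *
# disc silhouette in side view vs TCP axis prediction
p=r.read_state()['ee_pos'];print(p,proj(S,[p-[0,0,.045]]))
E
```

```text
time: 17.58
ee_pos: [0.4854, -0.0854, 0.0929]
eef_rot: [0.999, -0.045, -0.0, 0.0]
ft_force: [-0.6, -0.4, -3.8]
width: 0.0375
t 17.83 pos [ 0.4867 -0.0879  0.0932] rack xyz mm [-82.4 -94.4  93.2] F rack [ 0.5  0.1 -3.4] xang -5.7 w 0.0375
spread mm [1.9 3.4 0.4]
[ 0.48726391 -0.08880513  0.09306419] [[366.58208502 245.89402609]]
```

```bash
python3 -m crank '[{"x":-0.002,"y":0,"z":0.006,"ax":0,"ay":0,"az":0,"claw":1},{"x":-0.002,"y":0,"z":0.012,"ax":0,"ay":0,"az":0,"claw":1},{"x":-0.002,"y":0,"z":0.018,"ax":0,"ay":0,"az":0,"claw":1},{"x":-0.002,"y":0,"z":0.021,"ax":0,"ay":0,"az":0,"claw":1},{"x":-0.002,"y":0,"z":0.0215,"ax":0,"ay":0,"az":0,"claw":1}]'; python3 st.py 6
```

```text
time: 18.35
ee_pos: [0.4841, -0.0876, 0.0704]
eef_rot: [0.999, -0.048, -0.001, -0.0]
ft_force: [0.2, -0.5, -3.1]
width: 0.0376
t 18.65 pos [ 0.4848 -0.0876  0.0714] rack xyz mm [-84.4 -94.3  71.4] F rack [ 0.1  0.2 -2.9] xang -5.6 w 0.0375
spread mm [0.6 0.1 0.9]
```

```bash
python3 -m crank '[{"x":0,"y":-0.004,"z":0,"ax":0,"ay":0,"az":0,"claw":1},{"x":0,"y":-0.008,"z":0,"ax":0,"ay":0,"az":0,"claw":1},{"x":0,"y":-0.012,"z":0,"ax":0,"ay":0,"az":0,"claw":1},{"x":0,"y":-0.016,"z":0,"ax":0,"ay":0,"az":0,"claw":1},{"x":0,"y":-0.019,"z":0,"ax":0,"ay":0,"az":0,"claw":1}]'; python3 st.py 3; python3 -m crank '[{"x":0,"y":-0.004,"z":0,"ax":0,"ay":0,"az":0,"claw":1},{"x":0,"y":-0.008,"z":0,"ax":0,"ay":0,"az":0,"claw":1},{"x":0,"y":-0.012,"z":0,"ax":0,"ay":0,"az":0,"claw":1},{"x":0,"y":-0.016,"z":0,"ax":0,"ay":0,"az":0,"claw":1},{"x":0,"y":-0.02,"z":0,"ax":0,"ay":0,"az":0,"claw":1}]'; python3 st.py 3
```

```text
time: 19.07
ee_pos: [0.4867, -0.068, 0.0716]
eef_rot: [0.999, -0.048, 0.0, -0.0]
ft_force: [-0.5, -0.6, -2.1]
width: 0.0376
t 19.22 pos [ 0.4867 -0.0679  0.0715] rack xyz mm [-84.4 -74.5  71.5] F rack [ 0.1 -0.2 -3.2] xang -5.5 w 0.0374
spread mm [0.1 1.  0.1]
time: 19.63
ee_pos: [0.4885, -0.0483, 0.0715]
eef_rot: [0.999, -0.048, 0.0, 0.0]
ft_force: [0.4, 0.6, -3.0]
width: 0.0372
t 19.78 pos [ 0.4886 -0.0479  0.0715] rack xyz mm [-84.3 -54.4  71.5] F rack [-0.3  0.4 -3.1] xang -5.5 w 0.0375
spread mm [0.1 1.  0. ]
```

No contact; on into the lane.

```bash
python3 -m crank '[{"x":0,"y":-0.006,"z":0,"ax":0,"ay":0,"az":0,"claw":1},{"x":0,"y":-0.012,"z":0,"ax":0,"ay":0,"az":0,"claw":1},{"x":0,"y":-0.018,"z":0,"ax":0,"ay":0,"az":0,"claw":1},{"x":0,"y":-0.024,"z":0,"ax":0,"ay":0,"az":0,"claw":1},{"x":0,"y":-0.03,"z":0,"ax":0,"ay":0,"az":0,"claw":1}]'; python3 st.py 2; python3 -m crank '[{"x":0,"y":-0.006,"z":0,"ax":0,"ay":0,"az":0,"claw":1},{"x":0,"y":-0.012,"z":0,"ax":0,"ay":0,"az":0,"claw":1},{"x":0,"y":-0.02,"z":0,"ax":0,"ay":0,"az":0,"claw":1},{"x":0,"y":-0.028,"z":0,"ax":0,"ay":0,"az":0,"claw":1},{"x":0,"y":-0.034,"z":0,"ax":0,"ay":0,"az":0,"claw":1}]'; python3 st.py 3
```

```text
time: 20.2
ee_pos: [0.4915, -0.0181, 0.0715]
eef_rot: [0.999, -0.048, 0.0, 0.0]
ft_force: [0.2, 0.1, -3.4]
width: 0.0374
t 20.3 pos [ 0.4915 -0.0171  0.0716] rack xyz mm [-84.2 -23.5  71.6] F rack [ 0.2  1.6 -2.9] xang -5.5 w 0.0374
spread mm [0.1 0.7 0. ]
time: 20.72
ee_pos: [0.4948, 0.0162, 0.0715]
eef_rot: [0.999, -0.048, 0.0, -0.0]
ft_force: [-0.2, 0.1, -3.5]
width: 0.0375
t 20.87 pos [0.4948 0.0165 0.0715] rack xyz mm [-84.   10.3  71.5] F rack [ 0.1 -0.3 -3.6] xang -5.5 w 0.0375
spread mm [0.1 1.8 0.1]
```

```bash
python3 -m crank '[{"x":0,"y":-0.006,"z":0,"ax":0,"ay":0,"az":0,"claw":1},{"x":0,"y":-0.012,"z":0,"ax":0,"ay":0,"az":0,"claw":1},{"x":0,"y":-0.018,"z":0,"ax":0,"ay":0,"az":0,"claw":1},{"x":0,"y":-0.024,"z":0,"ax":0,"ay":0,"az":0,"claw":1},{"x":0,"y":-0.03,"z":0,"ax":0,"ay":0,"az":0,"claw":1}]'; python3 st.py 3
```

```text
time: 21.28
ee_pos: [0.4976, 0.0454, 0.0715]
eef_rot: [0.999, -0.048, 0.0, -0.0]
ft_force: [-0.9, -0.1, -3.7]
width: 0.038
t 21.43 pos [0.4976 0.0462 0.0715] rack xyz mm [-83.9  40.1  71.5] F rack [-0.   0.4 -3.4] xang -5.5 w 0.0374
spread mm [0.1 1.5 0.1]
```

Now lower onto the floor while creeping forward.

```bash
python3 -m crank '[{"x":0,"y":-0.001,"z":0.0005,"ax":0,"ay":0,"az":0,"claw":1},{"x":0,"y":-0.003,"z":0.001,"ax":0,"ay":0,"az":0,"claw":1},{"x":0,"y":-0.004,"z":0.0015,"ax":0,"ay":0,"az":0,"claw":1},{"x":0,"y":-0.006,"z":0.0015,"ax":0,"ay":0,"az":0,"claw":1},{"x":0,"y":-0.008,"z":0.0015,"ax":0,"ay":0,"az":0,"claw":1}]'; python3 st.py 2; python3 -m crank '[{"x":0,"y":-0.001,"z":0,"ax":0,"ay":0,"az":0,"claw":1},{"x":0,"y":-0.002,"z":0.0005,"ax":0,"ay":0,"az":0,"claw":1},{"x":0,"y":-0.003,"z":0.0005,"ax":0,"ay":0,"az":0,"claw":1},{"x":0,"y":-0.004,"z":0.0005,"ax":0,"ay":0,"az":0,"claw":1},{"x":0,"y":-0.004,"z":0.0005,"ax":0,"ay":0,"az":0,"claw":1}]'; python3 st.py 2
```

```text
time: 21.85
ee_pos: [0.4984, 0.0527, 0.0699]
eef_rot: [0.999, -0.049, 0.0, 0.0]
ft_force: [0.6, 0.1, -3.3]
width: 0.0375
t 21.95 pos [0.4984 0.0532 0.07  ] rack xyz mm [-83.8  47.2  70. ] F rack [ 0.1  0.2 -3.1] xang -5.5 w 0.0377
spread mm [0.  0.1 0. ]
time: 22.37
ee_pos: [0.4987, 0.0569, 0.0695]
eef_rot: [0.999, -0.048, 0.0, -0.0]
ft_force: [0.6, 0.5, -3.0]
width: 0.0379
t 22.47 pos [0.4988 0.0567 0.0695] rack xyz mm [-83.7  50.7  69.5] F rack [ 0.3 -0.1 -2.8] xang -5.6 w 0.0375
spread mm [0.  0.1 0. ]
```

```bash
python3 -m crank '[{"x":0,"y":-0.001,"z":0.0003,"ax":0,"ay":0,"az":0,"claw":1},{"x":0,"y":-0.002,"z":0.0006,"ax":0,"ay":0,"az":0,"claw":1},{"x":0,"y":-0.003,"z":0.0008,"ax":0,"ay":0,"az":0,"claw":1},{"x":0,"y":-0.003,"z":0.0008,"ax":0,"ay":0,"az":0,"claw":1},{"x":0,"y":-0.003,"z":0.0008,"ax":0,"ay":0,"az":0,"claw":1}]'; python3 st.py 2; python3 -m crank '[{"x":0,"y":-0.0005,"z":0,"ax":0,"ay":0,"az":0,"claw":1},{"x":0,"y":-0.001,"z":0,"ax":0,"ay":0,"az":0,"claw":1},{"x":0,"y":-0.0015,"z":0,"ax":0,"ay":0,"az":0,"claw":1},{"x":0,"y":-0.002,"z":0,"ax":0,"ay":0,"az":0,"claw":1},{"x":0,"y":-0.002,"z":0,"ax":0,"ay":0,"az":0,"claw":1}]'; python3 st.py 2
```

```text
time: 22.88
ee_pos: [0.4993, 0.0598, 0.0689]
eef_rot: [0.999, -0.048, 0.0, -0.0]
ft_force: [0.5, 0.5, -0.5]
width: 0.0375
t 22.98 pos [0.4992 0.0597 0.0688] rack xyz mm [-83.6  53.8  68.8] F rack [-0.5  0.3 -0.1] xang -5.6 w 0.0373
spread mm [0. 0. 0.]
time: 23.4
ee_pos: [0.4994, 0.0617, 0.0688]
eef_rot: [0.999, -0.048, 0.0, 0.0]
ft_force: [0.4, -1.1, 1.7]
width: 0.0377
t 23.5 pos [0.4994 0.0617 0.0688] rack xyz mm [-83.6  55.7  68.8] F rack [ 0.4 -1.   2. ] xang -5.6 w 0.0376
spread mm [0. 0. 0.]
```

On the floor now (about 5 N). Creep to the stop.

```bash
python3 -m crank '[{"x":0,"y":-0.0005,"z":0,"ax":0,"ay":0,"az":0,"claw":1},{"x":0,"y":-0.001,"z":0,"ax":0,"ay":0,"az":0,"claw":1},{"x":0,"y":-0.0015,"z":0,"ax":0,"ay":0,"az":0,"claw":1},{"x":0,"y":-0.002,"z":0,"ax":0,"ay":0,"az":0,"claw":1},{"x":0,"y":-0.002,"z":0,"ax":0,"ay":0,"az":0,"claw":1}]'; python3 st.py 2
```

```text
time: 23.92
ee_pos: [0.4995, 0.0636, 0.0688]
eef_rot: [0.999, -0.048, 0.0, 0.0]
ft_force: [-0.3, -2.5, 3.8]
width: 0.0375
t 24.02 pos [0.4995 0.0636 0.0687] rack xyz mm [-83.6  57.7  68.7] F rack [-0.1 -0.8  3.5] xang -5.6 w 0.0376
spread mm [0. 0. 0.]
```

```bash
python3 -m crank '[{"x":0,"y":-0.0005,"z":0,"ax":0,"ay":0,"az":0,"claw":1},{"x":0,"y":-0.001,"z":0,"ax":0,"ay":0,"az":0,"claw":1},{"x":0,"y":-0.0015,"z":0,"ax":0,"ay":0,"az":0,"claw":1},{"x":0,"y":-0.0015,"z":0,"ax":0,"ay":0,"az":0,"claw":1},{"x":0,"y":-0.0015,"z":0,"ax":0,"ay":0,"az":0,"claw":1}]'; python3 st.py 2
```

```text
time: 24.43
ee_pos: [0.4996, 0.064, 0.0688]
eef_rot: [0.999, -0.049, -0.0, 0.001]
ft_force: [-0.5, -6.4, 5.8]
width: 0.037
t 24.53 pos [0.4996 0.064  0.0688] rack xyz mm [-83.6  58.   68.8] F rack [-1.  -4.9  6.6] xang -5.6 w 0.0374
spread mm [0. 0. 0.]
```

Stop contact at the same y=58 as for b. One small push more, then release and rise.

```bash
python3 -m crank '[{"x":0,"y":-0.0005,"z":0,"ax":0,"ay":0,"az":0,"claw":1},{"x":0,"y":-0.001,"z":0,"ax":0,"ay":0,"az":0,"claw":1},{"x":0,"y":-0.001,"z":0,"ax":0,"ay":0,"az":0,"claw":1},{"x":0,"y":-0.001,"z":0,"ax":0,"ay":0,"az":0,"claw":1},{"x":0,"y":-0.001,"z":0,"ax":0,"ay":0,"az":0,"claw":1}]'; python3 st.py 2; python3 -m crank '[{"x":0,"y":0,"z":0,"ax":0,"ay":0,"az":0,"claw":0},{"x":0,"y":0,"z":0,"ax":0,"ay":0,"az":0,"claw":-0.3},{"x":0,"y":0,"z":0,"ax":0,"ay":0,"az":0,"claw":-0.6},{"x":0,"y":0,"z":0,"ax":0,"ay":0,"az":0,"claw":-0.6},{"x":0,"y":0,"z":-0.004,"ax":0,"ay":0,"az":0,"claw":-0.6}]'; python3 st.py 2; python3 -m crank '[{"x":0,"y":0,"z":-0.02,"ax":0,"ay":0,"az":0,"claw":-0.8},{"x":0,"y":0,"z":-0.045,"ax":0,"ay":0,"az":0,"claw":-1},{"x":0,"y":0,"z":-0.07,"ax":0,"ay":0,"az":0,"claw":-1},{"x":0,"y":0,"z":-0.1,"ax":0,"ay":0,"az":0,"claw":-1},{"x":0,"y":0,"z":-0.13,"ax":0,"ay":0,"az":0,"claw":-1}]'; python3 -m crank '[{"x":0,"y":0.03,"z":0,"ax":0,"ay":0,"az":0,"claw":-1},{"x":0,"y":0.07,"z":0,"ax":0,"ay":0,"az":0,"claw":-1},{"x":0,"y":0.11,"z":0,"ax":0,"ay":0,"az":0,"claw":-1},{"x":0,"y":0.15,"z":0,"ax":0,"ay":0,"az":0,"claw":-1},{"x":0,"y":0.18,"z":0,"ax":0,"ay":0,"az":0,"claw":-1}]'; python3 -m crank '[{"x":0,"y":0.03,"z":0,"ax":0,"ay":0,"az":0,"claw":-1},{"x":0,"y":0.07,"z":0,"ax":0,"ay":0,"az":0,"claw":-1},{"x":0,"y":0.09,"z":0,"ax":0,"ay":0,"az":0,"claw":-1},{"x":0,"y":0.09,"z":0,"ax":0,"ay":0,"az":0,"claw":-1},{"x":0,"y":0.09,"z":0,"ax":0,"ay":0,"az":0,"claw":-1}]'; python3 st.py 2
python3 - <<'E'
from h import *
s=snap('side','s9.png')['color'];t=snap('top','t9.png')['color']
c=lambda i,x,y,w,h,k: cv2.resize(i[y:y+h,x:x+w],None,fx=k,fy=k,interpolation=cv2.INTER_CUBIC)
cv2.imwrite('pics/nine.png',np.hstack([c(t,255,180,110,125,3.6),c(s,205,200,110,125,3.6)]))
E
```

```text
time: 24.95
ee_pos: [0.4997, 0.0642, 0.0688]
eef_rot: [0.999, -0.049, -0.0, 0.001]
ft_force: [-1.7, -8.5, 7.3]
width: 0.0373
t 25.05 pos [0.4996 0.0641 0.0688] rack xyz mm [-83.6  58.2  68.8] F rack [-0.8 -8.2  8.1] xang -5.6 w 0.0376
spread mm [0. 0. 0.]
time: 25.47
ee_pos: [0.499, 0.0664, 0.0721]
eef_rot: [0.999, -0.048, -0.001, -0.0]
ft_force: [-0.7, 0.1, 0.1]
width: 0.0626
t 25.57 pos [0.4998 0.0665 0.0732] rack xyz mm [-83.6  60.6  73.2] F rack [-0.1  0.2  0.5] xang -5.5 w 0.0657
spread mm [0.2 0.1 0. ]
time: 25.98
ee_pos: [0.4993, 0.0663, 0.2039]
eef_rot: [0.999, -0.048, -0.0, -0.0]
ft_force: [0.2, -0.3, -0.3]
width: 0.0857
time: 26.4
ee_pos: [0.4815, -0.1165, 0.2029]
eef_rot: [0.999, -0.05, 0.0, 0.001]
ft_force: [0.3, -0.4, 0.4]
width: 0.0874
time: 26.82
ee_pos: [0.4733, -0.2034, 0.2025]
eef_rot: [0.999, -0.05, -0.0, -0.0]
ft_force: [0.9, 0.6, -0.4]
width: 0.0869
t 26.92 pos [ 0.4738 -0.2016  0.2027] rack xyz mm [ -84.9 -208.8  202.7] F rack [-0.3  0.4 -0.2] xang -5.5 w 0.0872
spread mm [0.2 0.7 0.1]
```

View pics/nine.png

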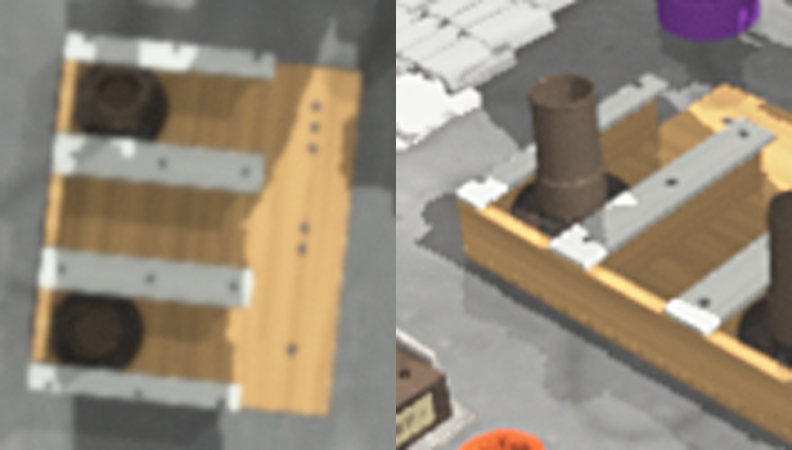

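Both discs stand at the stop in their lanes (lane 3 disc spans crop cols 75–167, lane 1 48–143). A quick numeric check of the visible right edges, which should be at rack y=22.

Run:
```python
from edge import *
o=R.from_euler('z',-.092)
for n,X in(('lane1',-.084),('lane3',.084)):
    for Y0 in(.022,):
        pts=[]
        for dx in(-.006,0,.006):
            f=lambda y:proj(T,o.apply([X+dx,y,.035])+[.5763,-.003,0])[0]
            p=edge(T,f(Y0-.009),f(Y0+.009));w=onz(T,*p,.035);pts.append(((o.inv().apply(w-[.5763,-.003,0])*1e3)[1]).round(1))
        print(n,'disc mouth-side edge y mm',pts)
```

```text
lane1 disc mouth-side edge y mm [np.float64(22.2), np.float64(22.5), np.float64(22.8)]
lane3 disc mouth-side edge y mm [np.float64(21.5), np.float64(21.5), np.float64(22.5)]
```

Edges are at 21.5–22.8 mm against 22 expected, so both discs sit at the stop. Handing in.

```bash
python3 -c "from bench import close_job; print(close_job())"
```

```text
the job is handed in; nothing more can be done
None
```

I sorted both solenoid bodies into the rack and handed the job in at about 27 s; it reports no verdict.

- **Near body:** it weighed about 7.7 N (roughly 787 g, filled), so it went into lane 3.
- **Far body:** it weighed about 3.1 N (roughly 315 g, empty shell), so it went into lane 1.

**Insertion:** Each body was carried in just above the floor with no side contact felt, set down near the back, and pushed to the stop with at most about 9 N. Both met the stop at 58 mm along the lane, where about 57 mm was predicted. Sideways, the tool ended within about 0.5 mm of the lane's middle by my fit of the rack.

**Last checks:** After release the gripper was clear and the wrist force near zero. In the last pictures both bodies stand in their lanes at the stop (the lane 1 tube is partly cut off in the side crop). The mouth-side disc edges measured 21.5 to 22.8 mm, against 22 mm expected.

**Disagreements and weak spots:**
- The two cameras differed by up to 3 mm on the rack position and about 4–6 mm on the bodies' starting positions.
- The lean direction of the tubes was only roughly known.
- Lane 3's body touched the floor about 2 mm earlier than expected, which suggests a slight tilt in the grip.
- I did not measure the final upright angle beyond looking at the pictures.
- I never reached for the bystanders, but I did not re-measure their positions at the end.

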